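# Clamp the sleeve board on the ledge

## Task

Slide the folded sleeve board fully home under the clamp bar, its wide end against the stop, then screw the bar down on it with the two hand knobs, turning them alternately a little at a time so that the bar always stays nearly square. Finish with the bar level and holding the board firmly, both rubber feet squashed by about 2 mm (some 40 N on each) and no tighter; leave the jug, the thimble and the hanger bin where they are.

Things in the scene. Friction and masses are not known exactly. Their poses are not given: they have to be found in the camera images.
- clamp: Grey cast base of a twin-screw hold-down clamp, fixed on the pine ledge. Origin on the ledge midway between the screws; x along the bar from near to far screw, y to where the board comes in (the robot's left), z up. Screws at x = -85 and +85 mm, y = 0, on 44 x 60 x 14 mm foot blocks; between the blocks is a 126 mm gap for the board, which lies on the ledge itself.
- stop (a point): Middle of the face of the stop, a 120 mm wide, 34 mm high upright on the base, at y = -40 mm and 17 mm above the ledge in the clamp's frame. Its axes are those of the clamp; the face looks to +y.
- near_knob (a point): Wing knob on the screw nearer to the robot (clamp x = -85 mm): black, with an upright grip bar 52 mm long (along this point's x axis), 13 mm thick and 29 mm high, 89 to 118 mm above the ledge, over a 30 mm round hub. This point: on the vertical axis, 103.5 mm up. It turns in place. Clockwise from above lowers this end of the bar, 16 mm per full turn (2.55 mm per rad).
- far_knob (a point): The same knob on the far screw (clamp x = +85 mm). Both knobs drag with about 0.16 Nm when running free; each newton with which the screw presses its end of the bar down adds about 2.5 mNm. They stay where they are left (up to some 60 N on a screw).
- bar: Aluminium clamp bar, 204 x 30 x 22 mm (x, y, z), threaded on both screws; origin at its centre, z vertical when square. It starts square, with its underside 52 mm and its top 74 mm above the ledge. It may never tilt by more than 0.035 rad (one end 6 mm lower, screw to screw: under half a turn of one knob), or it bites the threads.
- bar_near (a point): Middle of the bar's top edge at its end nearer to the robot (bar x = -100 mm, top face). Under the bar, at bar x = -42 and +42 mm, are two black rubber feet 22 mm across, reaching 10 mm below its underside when unloaded; each yields about 1 mm per 20 N.
- bar_far (a point): Middle of the bar's top edge at its end further from the robot (bar x = +100 mm, top face).
- board: Loose folded sleeve board: two aluminium leaves with folded tube legs between, 400 mm long (its y), 110 mm wide at the square heel (-y), tapering to 64 mm at the round nose (+y, radius 32 mm), 0.7 to 1 kg; origin at the centre of its underside. It is 37 to 40 mm thick: the stiff fold never closes quite alike, and clamping does not close it further. The heel starts 25 to 55 mm short of the stop.
- board_heel (a point): Middle of the square heel's end face, board y = -200 mm, 17 mm above the ledge. Home is when it touches the stop.
- board_nose (a point): Tip of the round nose, board y = +200 mm, 17 mm above the ledge. Both leaves have the same outline; 35 mm back from this tip the board is 64 to 65 mm wide and can be gripped across.
- jug: Loose red plastic measuring jug, 104 mm across, 135 mm high, 0.16 kg, handle on its +y side; origin under its centre. To be left alone.
- thimble: Loose stainless thimble, 20 mm across, 23 mm high, mouth down; origin under its centre. To be left alone.
- bin: White tilt-out bin for stray hangers, fixed on the ledge, about 180 x 300 mm and 150 mm high, two hangers in it; origin under its centre. To be left alone.
Things that resemble listed ones, but are neither listed nor needed, are in the scene too. Of the things that look like the clamp, the larger one is meant.

How it is judged:
By the outcome, as a careful person would: the job done as asked, in the order asked, and still so for the second after the job is handed in, with the robot touching nothing.
It also fails if it takes over 72 s, if anything falls off the work surface, if the arm or the gripper's body presses on something with over 40 N, if the wrist force passes 120 N, or if a joint passes its speed limit or range.

## Robot

A 6-joint arm with a two-finger parallel gripper is mounted at the origin on the work surface. World frame = base frame: x ahead of the robot, y to its left, z up, the work surface at z = 0. Lengths are in mm, angles in rad, forces in N, time in s.
With the tool pointing down it reaches from about 275 to 750 mm from the base axis. Payload 10.2 kg.
Tool frame: the origin (TCP) lies midway between the tips of the shut fingers; the grasp point (between the pads) lies 19 mm behind it; z points along the fingers, y is the direction in which the jaws open and shut (so a half turn about z gives the same grasp; the last joint's range is limited). The gripper opens to 85 mm and grips with 20 to 120 N. Pads are 22 mm wide; open, the fingers measure 114 mm over their backs; the gripper's body (76 mm by 85 mm) begins 54 mm behind the grasp point. The pads swing forward as they close: fully open they stand 13 mm farther back than shut.
Start: joints at [0.926, 0.313, 1.498, -0, 1.331, -0.223], TCP at [214.95, 478.986, 231.294] pointing down, gripper open.
Joint ranges: [-2.94, 2.94], [-0.97, 2.17], [0.19, 2.56], [-1.23, 4.37], [0.02, 3.11], [-2.88, 2.88]. Speed limits (rad/s): [2.39, 2.39, 3.01, 3.14, 3.14, 3.14].

## Interface

Orientations are given as a unit quaternion [w, x, y, z].
In Python, from rig import ctrl gives the robot as it stands.
- The arm moves only by the tool carry_out, never from a script. Its argument "plan" is a list of rows, each a list of 3 entries, a list of its own where there are three numbers: the finger opening in mm, from 0 to 85.4, then the shift along the tool's x, y, z in mm, then the turn, a rotation vector about the tool's x, y, z in units of 6 degrees (1.0 is 6 degrees). In form: [[grip, [x, y, z], [ax, ay, az]], ...]. A call has 1 to 20 rows; each row shifts and turns the commanded pose from where the row before left it, along the tool's axes as they then stand; what a row does not reach is not made up. A row lasts 1/12 s, in which the tool goes at most 41.7 mm and 7.16 degrees, less where a joint would pass 70% of its speed; a pose out of reach is approached as far as the arm can. A call with a gripper value outside its range is refused whole. The fingers move at their own pace and stop on an object; "grip_force" is the grip in N (left out, the last holds). Time passes only in rows, so rows that do not move let the fingers close. It gives the time, the measured TCP pose, the force and the opening at its end, in the units of the state.
- ctrl.sense(): the state, without advancing time (a new reading comes with each control period).
- ctrl.capture(name): name is "scene" or "side" or "wrist"; returns a dict with "color" (420x560x3 uint8, blue, green, red), "range_z" (420x560 float32, mm along the optical axis (not along the pixel's ray), 0 where there is no reading), "fx", "fy", "cx", "cy" (pixels), "cam_to_world" (4x4, takes a point from camera to world coordinates); the wrist camera has in their place "tool_from_camera" (4x4, takes a point from camera to tool coordinates, whose origin is the TCP and whose axes are the flange's). Camera axes: x right, y up, looking along -z (the intrinsics and any distortion apply to the point x, -y, -z); pixel columns grow to the right and rows downward; lengths in mm; the calibration is good to about 2 mm. A picture is of the moment at which its call begins: read the wrist's pose just before it.
- ctrl.finish_job(): hands the job in, once; it reports no verdict.
The state is a dict: "time_s": time; "joints": joint angles; "dq": joint speeds; "tau": joint torques, N m; "eef_pos": TCP position; "ee_rot": TCP orientation; "force": force on the tool from outside, world axes, zero at the start; "wrist_torque": the same for the moment, N m; "grip_width": opening from 0.0 (shut) to 1.0 (fully open).
Only numpy, scipy, OpenCV 4.12 (cv2) and the standard library are available. Lean on these libraries where they do the work, as an engineer would, in place of code of your own. Each camera call takes 0.05 s, during which the arm holds its last target.

## Working session

There is one attempt and no reset: what is moved stays moved. The work goes in short steps, Python scripts to look and compute and a tool call to move; the robot and the scene stay as the last step left them, time stands still between calls to the robot, and variables do not carry over. Pictures are saved under pics/ and viewed, and the job is handed in when it is done.

Besides the shell and the picture viewer there is one more tool, called after ">>>" as name(argument=value, ...), one argument or row to a line, values as JSON. carry_out: Moves the arm, as the interface text tells. Its arguments: {"type":"object","properties":{"plan":{"type":"array"},"grip_force":{"type":"number"}},"required":["plan"]}

```bash
ls; mkdir -p pics
cat > h.py <<'E'
import numpy as np, cv2, json
from rig import ctrl
from scipy.spatial.transform import Rotation as R
def cap(n,fn=None):
    s=ctrl.sense() if n=='wrist' else None
    c=ctrl.capture(n)
    if n=='wrist':
        T=np.eye(4);q=np.array(s['ee_rot']);T[:3,:3]=R.from_quat(np.r_[q[1:],q[0]]).as_matrix();T[:3,3]=s['eef_pos']
        c['cam_to_world']=T@np.array(c['tool_from_camera'])
    if fn: cv2.imwrite('pics/'+fn,c['color']); np.save('pics/'+fn[:-4]+'.npy',c,allow_pickle=True)
    return c
def load(fn): return np.load('pics/'+fn+'.npy',allow_pickle=True).item()
def ray(c,u,v):
    T=np.array(c['cam_to_world']);d=np.array([(u-c['cx'])/c['fx'],-(v-c['cy'])/c['fy'],-1.])
    return T[:3,3],T[:3,:3]@d
def onz(c,u,v,z):
    o,d=ray(c,u,v);return o+d*(z-o[2])/d[2]
def pt(c,u,v):
    o,d=ray(c,u,v);return o+d*c['range_z'][int(v),int(u)]
def cloud(c):
    v,u=np.mgrid[:420,:560];T=np.array(c['cam_to_world'])
    d=np.stack([(u-c['cx'])/c['fx'],-(v-c['cy'])/c['fy'],-np.ones(u.shape)],-1)
    return T[:3,3]+(d@T[:3,:3].T)*c['range_z'][...,None]
E
python3 - <<'E'
from h import *
print(ctrl.sense())
for n in('scene','side','wrist'):
    c=cap(n,n+'0.png');print(n,[k for k in c],c['fx'],c['cx'],c['cy'],np.round(c['cam_to_world'],2).tolist())
    print({k:c[k] for k in c if 'dist' in k})
E
```

```text
pics
{'time_s': 0.0, 'joints': array([ 9.25591461e-01,  3.13430964e-01,  1.49844528e+00,  9.32198784e-06,
        1.33099898e+00, -2.23387029e-01]), 'dq': array([-0.00198418, -0.00045177, -0.00028294, -0.00036235,  0.00113635,
       -0.00251654]), 'tau': array([-1.17705789e-03, -4.12250662e+01, -2.59745389e+01, -2.69604134e-04,
        4.15256945e-03,  1.34569527e-05]), 'eef_pos': array([214.78777715, 478.76761809, 230.74173209]), 'ee_rot': array([-2.73940355e-04,  2.09349806e-01,  9.77840604e-01, -5.79845406e-04]), 'force': array([-0.22357864,  0.58637885,  0.0927198 ]), 'wrist_torque': array([-0.03657061, -0.01850033,  0.01172533]), 'grip_width': 0.9975853563462858}
scene ['color', 'range_z', 'fx', 'fy', 'cx', 'cy', 'cam_to_world'] 448.69831111065383 275.8722605358832 210.46436159631264 [[0.34, -0.77, 0.53, 1144.99], [0.94, 0.28, -0.2, -266.47], [0.0, 0.57, 0.82, 1033.58], [0.0, 0.0, 0.0, 1.0]]
{}
side ['color', 'range_z', 'fx', 'fy', 'cx', 'cy', 'cam_to_world'] 409.1265190591282 281.4760342163845 205.929299109338 [[0.89, 0.22, -0.4, 157.51], [-0.45, 0.46, -0.76, -806.84], [0.01, 0.86, 0.51, 606.36], [0.0, 0.0, 0.0, 1.0]]
{}
wrist ['color', 'range_z', 'fx', 'fy', 'cx', 'cy', 'tool_from_camera', 'cam_to_world'] 348.3271972463743 274.9297040421101 205.00011600399284 [[0.41, -0.88, -0.25, 151.66], [0.91, 0.39, 0.11, 507.92], [-0.0, -0.28, 0.96, 374.13], [0.0, 0.0, 0.0, 1.0]]
{}
```

View pics/scene0.png

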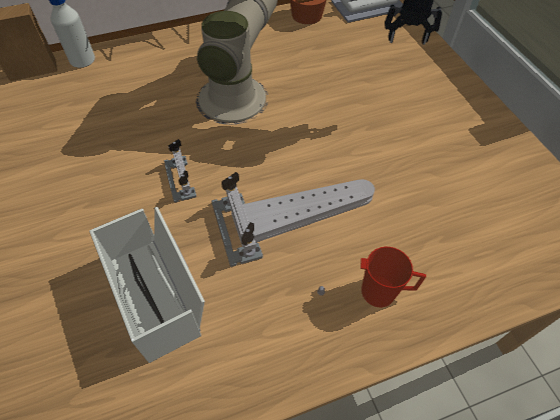

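View pics/side0.png

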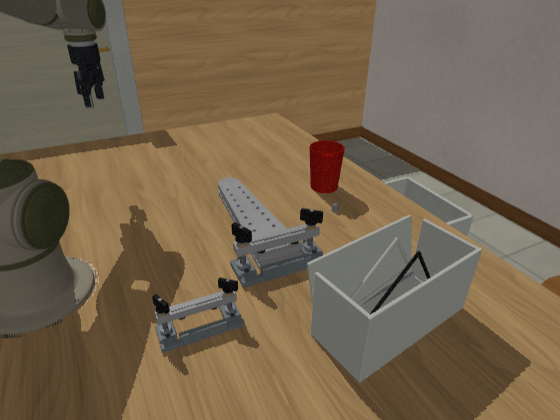

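View pics/wrist0.png

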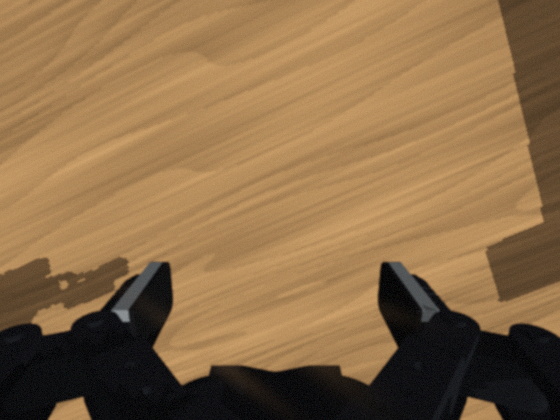

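The scene view shows two clamps: a small one at about (180,172) and a larger one at about (240,220) with the board (nose at 372,190) in it. The larger one is the one meant. I'll confirm this in an enlarged crop.

Run:
```python
from h import *
c=load('scene0');cv2.imwrite('pics/sc_crop.png',cv2.resize(c['color'][130:280,150:390],None,fx=3.3,fy=3.3,interpolation=cv2.INTER_CUBIC))
c=load('side0');cv2.imwrite('pics/si_crop.png',cv2.resize(c['color'][165:350,140:360],None,fx=3.2,fy=3.2,interpolation=cv2.INTER_CUBIC))
```

```text
(no output)
```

View pics/sc_crop.png

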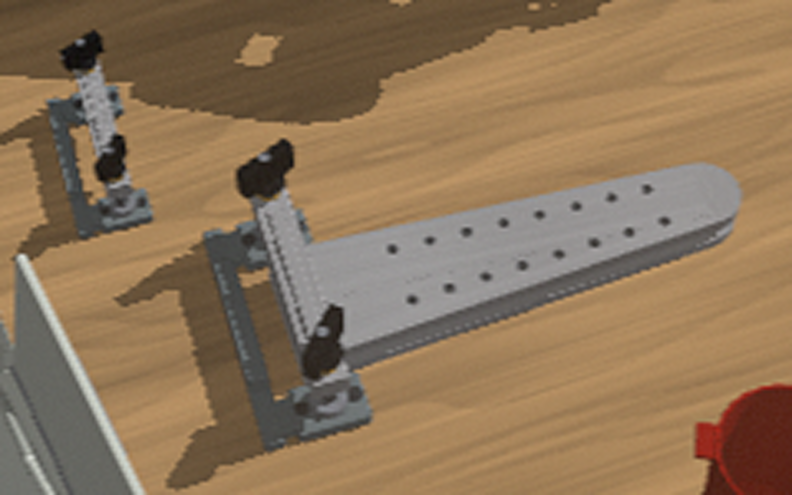

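View pics/si_crop.png

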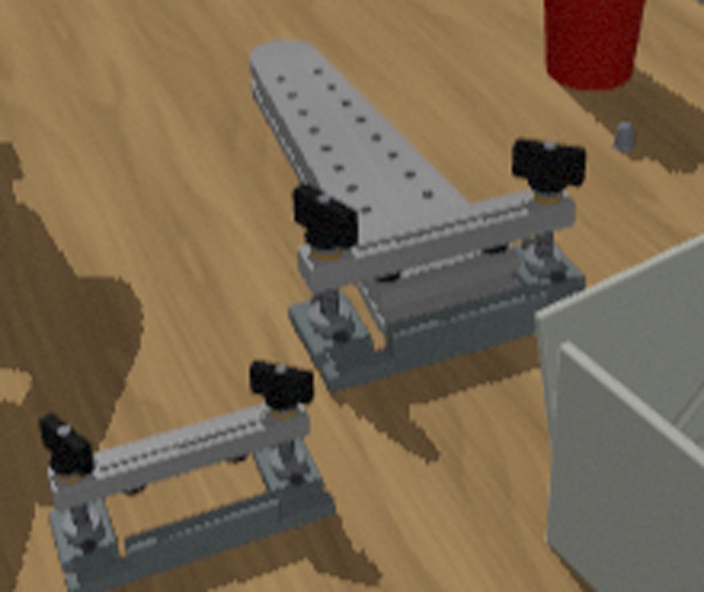

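The crop confirms that the larger clamp has the board under its bar. Next I'll measure it from depth in both cameras.

```bash
cat >> h.py <<'E'
def near(P,xy,r): return np.hypot(P[...,0]-xy[0],P[...,1]-xy[1])<r
E
python3 - <<'E'
from h import *
for n,px in(('scene0',dict(nk=(231,182),fk=(248,236),nose=(372,190),mid=(300,205),table=(300,250),jug=(385,260),thim=(321,291))),('side0',dict(nk=(242,234),fk=(311,216),nose=(228,183),mid=(250,208),table=(150,250),jug=(325,165),thim=(335,207)))):
    c=load(n);
    for k,(u,v) in px.items(): print(n,k,np.round(pt(c,u,v)))
    P=cloud(c)
    ok=c['range_z']>0
    # ledge height
    m=ok&near(P,(480,0),400)&(np.abs(P[...,2])<15); print('ledge z',np.median(P[m][:,2]))
    g=c['color'].max(-1)<60
    for k in('nk','fk'):
        p0=pt(c,*px[k]); m=ok&near(P,p0,45)&(P[...,2]>84)&(P[...,2]<128)&(c['color'].max(-1)<75)
        q=P[m][:,:2]; t=P[m&(P[...,2]>112)][:,:2]
        r=cv2.minAreaRect(t.astype(np.float32)) if len(t)>4 else None
        print(n,k,m.sum(),q.mean(0).round(1),'z',np.percentile(P[m][:,2],[2,98]).round(1),'top',len(t),r)
E
```

```text
scene0 nk [ 422. -125.  105.]
scene0 fk [ 597. -135.  109.]
scene0 nose [531. 246.  37.]
scene0 mid [510.  39.  38.]
scene0 table [621.  -4.   1.]
scene0 jug [757. 156.  81.]
scene0 thim [754.  -3.  19.]
ledge z 0.5607332069076847
scene0 nk 185 [ 421.6 -126.3] z [ 86.4 121.8] top 77 ((418.2800598144531, -126.65675354003906), (13.261008262634277, 51.921600341796875), 20.957727432250977)
scene0 fk 173 [ 592.1 -133.9] z [ 88.  120.7] top 88 ((587.2676391601562, -133.4418182373047), (13.44058895111084, 51.04015350341797), 46.178287506103516)
side0 nk [ 413. -137.  108.]
side0 fk [ 582. -138.  107.]
side0 nose [511. 219.  39.]
side0 mid [512.  54.  42.]
side0 table [242.  38.   4.]
side0 jug [768.  96.  98.]
side0 thim [744.  -5.  16.]
ledge z 2.276449209633597
side0 nk 291 [ 413.  -131.6] z [ 89.3 120.9] top 108 ((415.5020751953125, -127.62242889404297), (13.00950813293457, 48.727638244628906), 23.469165802001953)
side0 fk 299 [ 582.2 -137.3] z [ 88.4 120.8] top 95 ((582.6935424804688, -135.75364685058594), (9.499043464660645, 50.92314147949219), 48.890933990478516)
```

Run:
```python
from h import *
for n in('scene0','side0'):
    c=load(n);P=cloud(c);hsv=cv2.cvtColor(c['color'],cv2.COLOR_BGR2HSV)
    b=c['color'].astype(float)
    m=(c['range_z']>0)&(P[...,2]>28)&(P[...,2]<50)&(P[...,0]>430)&(P[...,0]<580)&(P[...,1]>-90)&(P[...,1]<270)
    q=P[m];print(n,m.sum(),'z med',np.median(q[:,2]))
    # plane fit
    A=np.c_[q[:,:2],np.ones(len(q))];k,_,_,_=np.linalg.lstsq(A,q[:,2],rcond=None);print('plane',k)
    ys=np.arange(-80,260,20);mids=[]
    for y in ys:
        s=q[np.abs(q[:,1]-y)<6]
        if len(s)>10: lo,hi=np.percentile(s[:,0],[1,99]);mids.append((y,(lo+hi)/2,hi-lo,np.median(s[:,2])))
    mids=np.array(mids);print(mids.round(1).tolist())
    s=mids[(mids[:,0]>-30)&(mids[:,0]<200)];print('axis fit x=a*y+b',np.polyfit(s[:,0],s[:,1],1))
    print('ymax',np.percentile(q[:,1],99.8))
```

```text
scene0 3272 z med 37.71381123829417
plane [-1.78211584e-02 -3.22355025e-04  4.67306834e+01]
[[-80.0, 507.0, 101.1, 37.7], [-60.0, 507.6, 99.5, 37.8], [-40.0, 507.6, 98.1, 37.7], [-20.0, 508.8, 95.0, 37.9], [0.0, 508.8, 93.3, 37.7], [20.0, 509.8, 91.8, 37.8], [40.0, 509.3, 89.5, 37.6], [60.0, 510.6, 85.3, 37.7], [80.0, 511.2, 82.8, 37.6], [100.0, 513.5, 79.4, 38.1], [120.0, 512.7, 78.4, 37.6], [140.0, 513.4, 72.9, 37.4], [160.0, 513.9, 74.3, 37.9], [180.0, 515.0, 69.2, 37.5], [200.0, 514.5, 67.6, 38.2], [220.0, 516.6, 64.1, 37.7], [240.0, 515.4, 60.0, 37.2]]
axis fit x=a*y+b [3.25755073e-02 5.08940536e+02]
ymax 252.18418914838122
side0 1844 z med 39.807031908022736
plane [ 9.89609550e-03 -6.16576032e-04  3.46364359e+01]
[[-60.0, 511.5, 87.6, 39.7], [-40.0, 514.6, 80.1, 39.7], [-20.0, 511.0, 85.2, 39.6], [0.0, 507.5, 90.6, 39.9], [20.0, 507.4, 87.7, 39.7], [40.0, 508.2, 86.6, 39.9], [60.0, 508.3, 83.4, 39.8], [80.0, 509.2, 81.4, 39.7], [100.0, 509.3, 77.2, 39.9], [120.0, 509.8, 75.6, 40.2], [140.0, 509.5, 71.2, 39.9], [160.0, 511.0, 70.3, 40.2], [180.0, 512.2, 66.2, 40.1], [200.0, 513.9, 66.8, 39.7], [220.0, 514.8, 64.8, 40.0], [240.0, 513.0, 52.8, 39.8]]
axis fit x=a*y+b [1.36665641e-02 5.08330976e+02]
ymax 255.25707436847802
```

```bash
cat >> h.py <<'E'
def go(xyz,yaw_deg,flip=False):
    """tool z down, tool y at world angle yaw_deg; prints turn (tool z units) and then shift in tool axes after the turn"""
    s=ctrl.sense();q=np.array(s['ee_rot']);M=R.from_quat(np.r_[q[1:],q[0]])
    a=np.radians(yaw_deg);y=np.array([np.cos(a),np.sin(a),0]);z=np.array([0,0,-1.]);x=np.cross(y,z)
    T=R.from_matrix(np.c_[x,y,z]);rv=(M.inv()*T).as_rotvec(degrees=True)/6
    d=T.inv().apply(np.array(xyz)-s['eef_pos'])
    print('turn',rv.round(2),'shift after',d.round(1),'t',round(s['time_s'],2),'pos',np.round(s['eef_pos'],1),'f',np.round(s['force'],1),'tq',np.round(s['wrist_torque'],3),'grip',round(s['grip_width']*85.4,1),'j',np.round(s['joints'],2))
E
python3 - <<'E'
from h import *
go((515,219,150),-1.7)
E
```

```text
turn [-1.000e-02  0.000e+00  1.126e+01] shift after [-250.8  307.7   80.9] t 0.15 pos [214.8 478.8 230.9] f [0.3 0.4 0.1] tq [0.028 0.001 0.061] grip 85.3 j [ 0.93  0.31  1.5   0.    1.33 -0.22]
```

>>> carry_out(
  plan=[
    [85,[0,0,0],[0,0,1.126]],
    [85,[0,0,0],[0,0,1.126]],
    [85,[0,0,0],[0,0,1.126]],
    [85,[0,0,0],[0,0,1.126]],
    [85,[0,0,0],[0,0,1.126]],
    [85,[0,0,0],[0,0,1.126]],
    [85,[0,0,0],[0,0,1.126]],
    [85,[0,0,0],[0,0,1.126]],
    [85,[0,0,0],[0,0,1.126]],
    [85,[0,0,0],[0,0,1.126]],
    [85,[-25,30.8,8],[0,0,0]],
    [85,[-25,30.8,8],[0,0,0]],
    [85,[-25,30.8,8],[0,0,0]],
    [85,[-25,30.8,8],[0,0,0]],
    [85,[-25,30.8,8],[0,0,0]],
    [85,[-25,30.8,8],[0,0,0]],
    [85,[-25,30.8,8],[0,0,0]],
    [85,[-25,30.8,8],[0,0,0]],
    [85,[-25,30.8,8],[0,0,0]],
    [85,[-25,30.8,8],[0,0,0]],
  ],
)

```text
time_s: 1.82
eef_pos: [516.4, 218.2, 150.7]
ee_rot: [-0.0, 0.718, 0.696, -0.0]
force: [-0.1, 1.3, 0.8]
grip_width: 0.996
```

>>> carry_out(
  plan=[
    [85,[0,0,0],[0,0,0]],
  ],
)

```text
time_s: 1.9
eef_pos: [518.8, 215.1, 149.3]
ee_rot: [0.0, 0.72, 0.694, -0.001]
force: [0.7, 0.1, -0.0]
grip_width: 0.995
```

Run:
```python
from h import *
go((515,219,150),-1.7)
c=cap('wrist','w1.png')
P=cloud(c)
m=(c['range_z']>0)&(P[...,2]>28)&(P[...,2]<50)&(P[...,0]>430)&(P[...,0]<580)&(P[...,1]>-90)&(P[...,1]<270)
q=P[m];print(np.median(q[:,2]),'ymax',np.percentile(q[:,1],99.9))
mm=[]
for y in range(0,250,15):
    s=q[np.abs(q[:,1]-y)<4]
    if len(s)>10:
        lo,hi=np.percentile(s[:,0],[.5,99.5]);mm.append((y,(lo+hi)/2,hi-lo,np.median(s[:,2])))
mm=np.array(mm);print(mm.round(1).tolist())
```

```text
turn [-0.01  0.01 -0.06] shift after [ 3.7 -3.9 -0.7] t 1.9 pos [518.8 215.1 149.3] f [ 0.7  0.1 -0. ] tq [-0.038 -0.009  0.02 ] grip 85.0 j [ 0.19  0.47  1.5  -0.    1.18  0.22]
38.29537463372009 ymax 257.6168889367396
[[60.0, 515.8, 36.9, 38.3], [75.0, 512.8, 82.3, 38.3], [90.0, 513.5, 80.7, 38.3], [105.0, 513.7, 78.7, 38.3], [120.0, 513.9, 76.8, 38.3], [135.0, 514.8, 74.8, 38.4], [150.0, 515.0, 73.0, 38.4], [165.0, 515.9, 71.1, 38.4], [180.0, 516.1, 69.2, 38.4], [195.0, 516.3, 67.4, 38.4], [210.0, 517.3, 65.5, 38.3], [225.0, 517.4, 63.7, 38.2], [240.0, 517.6, 57.7, 38.1]]
```

View pics/w1.png

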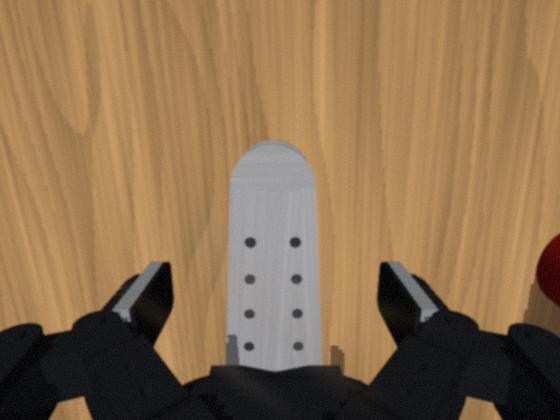

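>>> carry_out(
  plan=[
    [85,[2,-1,35],[0,0,0]],
    [85,[2,-1,35],[0,0,0]],
    [85,[0,0,35],[0,0,0]],
    [85,[0,0,22],[0,0,0]],
    [85,[0,0,12],[0,0,0]],
    [85,[0,0,7],[0,0,0]],
    [85,[0,0,0],[0,0,0]],
  ],
  grip_force=40,
)

```text
time_s: 2.53
eef_pos: [513.0, 224.3, 4.9]
ee_rot: [-0.0, 0.717, 0.697, -0.0]
force: [0.2, 0.7, -0.1]
grip_width: 0.992
```

Run:
```python
from h import *
go((517,219,3),-1.8)
```

```text
turn [-0.01  0.    0.02] shift after [-5.1  4.2  1.9] t 2.53 pos [513.  224.3   4.9] f [ 0.2  0.7 -0.1] tq [ 0.039 -0.018  0.05 ] grip 84.7 j [0.2  0.66 1.61 0.   0.87 0.23]
```

>>> carry_out(
  plan=[
    [85,[-5,4,2],[0,0,0]],
    [85,[0,0,0],[0,0,0]],
    [85,[0,0,0],[0,0,0]],
  ],
)

```text
time_s: 2.78
eef_pos: [518.1, 218.6, 4.5]
ee_rot: [0.001, 0.718, 0.696, 0.001]
force: [-1.7, 0.5, -0.3]
grip_width: 0.993
```

>>> carry_out(
  plan=[
    [58,[0,0,0],[0,0,0]],
    [58,[0,0,0],[0,0,0]],
    [58,[0,0,0],[0,0,0]],
    [58,[0,0,0],[0,0,0]],
    [58,[0,0,0],[0,0,0]],
  ],
  grip_force=40,
)

```text
time_s: 3.2
eef_pos: [517.5, 218.8, 4.3]
ee_rot: [0.0, 0.718, 0.696, 0.0]
force: [-3.4, -1.5, 7.5]
grip_width: 0.759
```

Run:
```python
from h import *
go((517,219,3),-1.8)
cap('side','s2.png')
c=cap('scene','sc2.png')
P=cloud(c);
```

```text
turn [ 0.01 -0.    0.01] shift after [ 0.2 -0.5  1.3] t 3.2 pos [517.5 218.8   4.3] f [-3.4 -1.5  7.5] tq [-0.298  0.407 -0.147] grip 64.8 j [ 0.19  0.67  1.61 -0.    0.87  0.22]
```

View pics/s2.png

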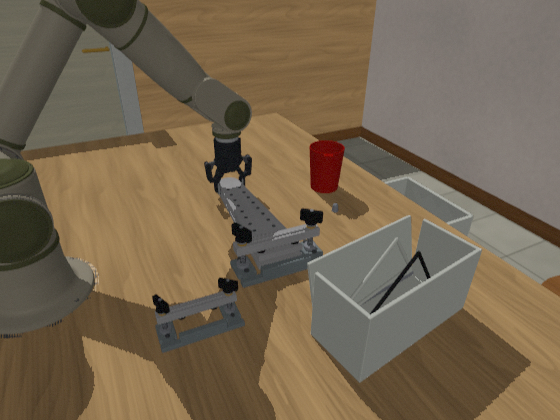

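>>> carry_out(
  plan=[
    [58,[-4,0,0],[0,0,0]],
    [58,[-4,0,0],[0,0,0]],
    [58,[-4,0,0],[0,0,0]],
    [58,[-4,0,0],[0,0,0]],
    [58,[-3,0,0],[0,0,0]],
    [58,[0,0,0],[0,0,0]],
  ],
  grip_force=60,
)

```text
time_s: 3.8
eef_pos: [517.4, 200.4, 4.5]
ee_rot: [0.0, 0.718, 0.696, 0.001]
force: [-0.6, 3.5, 6.3]
grip_width: 0.755
```

Run:
```python
from h import *
go((517,190,3),-1.8)
c=cap('side','s3.png');cv2.imwrite('pics/s3c.png',cv2.resize(c['color'][195:285,215:335],None,fx=6,fy=6,interpolation=cv2.INTER_CUBIC))
c=cap('scene','sc3.png');cv2.imwrite('pics/sc3c.png',cv2.resize(c['color'][160:270,200:300],None,fx=5.4,fy=5.4,interpolation=cv2.INTER_CUBIC))
```

```text
turn [ 0.02 -0.02  0.01] shift after [-10.4  -0.    1.5] t 3.8 pos [517.4 200.4   4.5] f [-0.6  3.5  6.3] tq [ 0.516  0.317 -0.097] grip 64.5 j [0.16 0.65 1.63 0.   0.85 0.19]
```

View pics/s3c.png

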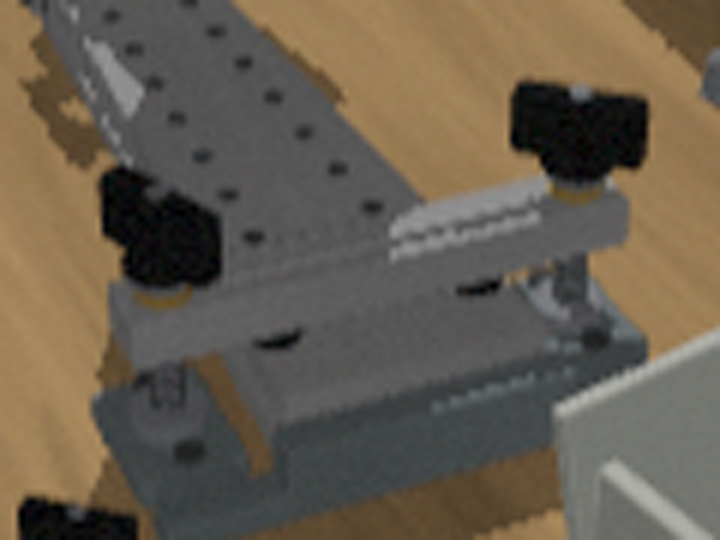

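View pics/sc3c.png

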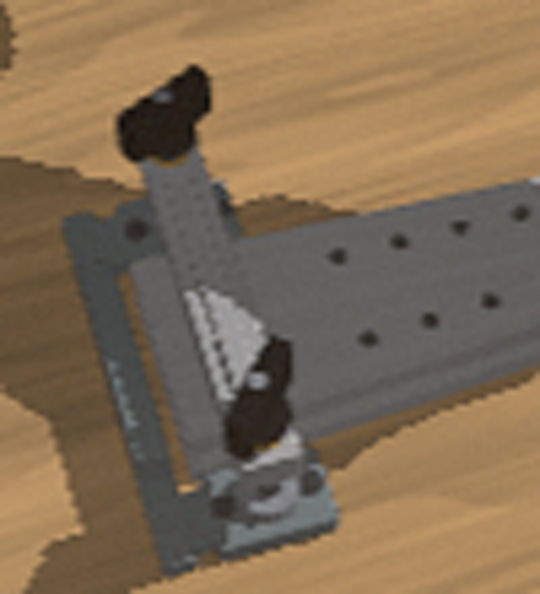

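>>> carry_out(
  plan=[
    [58,[-2.5,0,0],[0,0,0]],
    [58,[-2.5,0,0],[0,0,0]],
    [58,[-1,0,0],[0,0,0]],
    [58,[0,0,0],[0,0,0]],
  ],
)

```text
time_s: 4.23
eef_pos: [517.2, 194.8, 4.5]
ee_rot: [0.0, 0.718, 0.696, 0.002]
force: [0.8, 5.0, 6.5]
grip_width: 0.756
```

Run:
```python
from h import *
go((517,190,3),-1.8)
c=cap('scene','sc4.png');cv2.imwrite('pics/sc4c.png',cv2.resize(c['color'][160:270,200:300],None,fx=5.4,fy=5.4,interpolation=cv2.INTER_CUBIC))
P=cloud(c)
# heel edge: board top pixels, stop top pixels
m=(c['range_z']>0)&(P[...,0]>435)&(P[...,0]<565)&(P[...,1]>-200)&(P[...,1]<-120)
for x in range(440,565,10):
    s=P[m&(np.abs(P[...,0]-x)<3)]; s=s[np.argsort(s[:,1])]
    print(x,[(round(a,0),round(b)) for a,b in s[:,1:]][:24])
```

```text
turn [ 0.02 -0.02  0.01] shift after [-4.8 -0.   1.5] t 4.23 pos [517.2 194.8   4.5] f [0.8 5.  6.5] tq [ 0.864  0.304 -0.074] grip 64.6 j [0.15 0.65 1.64 0.   0.85 0.18]
440 [(np.float64(-200.0), -1), (np.float64(-199.0), 4), (np.float64(-197.0), 1), (np.float64(-196.0), 0), (np.float64(-194.0), 0), (np.float64(-191.0), 0), (np.float64(-190.0), 1), (np.float64(-189.0), 2), (np.float64(-188.0), 1), (np.float64(-185.0), 34), (np.float64(-182.0), 35), (np.float64(-179.0), 31), (np.float64(-176.0), 33), (np.float64(-173.0), 35), (np.float64(-170.0), 33), (np.float64(-165.0), 1), (np.float64(-164.0), 2), (np.float64(-143.0), 57), (np.float64(-141.0), 71), (np.float64(-141.0), 77), (np.float64(-139.0), 76), (np.float64(-136.0), 73), (np.float64(-135.0), 75), (np.float64(-133.0), 72)]
450 [(np.float64(-199.0), 1), (np.float64(-196.0), -3), (np.float64(-194.0), -2), (np.float64(-194.0), 2), (np.float64(-191.0), 1), (np.float64(-190.0), 1), (np.float64(-190.0), 6), (np.float64(-188.0), -2), (np.float64(-188.0), -1), (np.float64(-187.0), 5), (np.float64(-186.0), 8), (np.float64(-186.0), 14), 
[... 6467 characters left out ...]
, (np.float64(-174.0), 34), (np.float64(-173.0), 31), (np.float64(-170.0), 0)]
560 [(np.float64(-200.0), 1), (np.float64(-197.0), -3), (np.float64(-196.0), 2), (np.float64(-195.0), 0), (np.float64(-195.0), 2), (np.float64(-194.0), 1), (np.float64(-192.0), 0), (np.float64(-191.0), 1), (np.float64(-190.0), 11), (np.float64(-189.0), 31), (np.float64(-189.0), 19), (np.float64(-188.0), 15), (np.float64(-188.0), 34), (np.float64(-187.0), 15), (np.float64(-187.0), 17), (np.float64(-186.0), 24), (np.float64(-186.0), 29), (np.float64(-186.0), 15), (np.float64(-185.0), 32), (np.float64(-185.0), 17), (np.float64(-184.0), 17), (np.float64(-184.0), 21), (np.float64(-183.0), 29), (np.float64(-183.0), 31)]
```

View pics/sc4c.png

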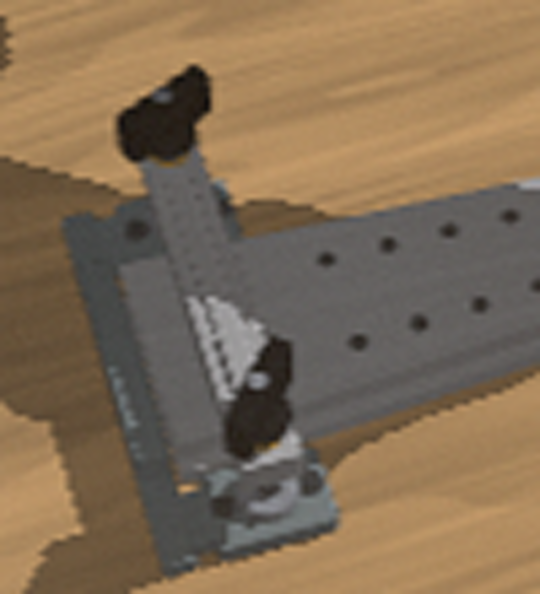

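>>> carry_out(
  plan=[
    [58,[-1,0,0],[0,0,0.12]],
    [58,[-1,0,0],[0,0,0]],
    [58,[-1,0,0],[0,0,0]],
    [58,[0,0,0],[0,0,0]],
  ],
)

```text
time_s: 4.62
eef_pos: [517.4, 192.4, 4.5]
ee_rot: [0.0, 0.722, 0.692, 0.002]
force: [2.2, 12.0, 5.6]
grip_width: 0.751
```

>>> carry_out(
  plan=[
    [58,[-1,0,0],[0,0,0]],
    [58,[-0.5,0,0],[0,0,0]],
    [58,[0,0,0],[0,0,0]],
  ],
)

```text
time_s: 4.87
eef_pos: [517.3, 192.3, 4.5]
ee_rot: [-0.0, 0.722, 0.692, 0.003]
force: [3.7, 21.5, 3.4]
grip_width: 0.755
```

>>> carry_out(
  plan=[
    [58,[-1,0,0],[0,0,0]],
    [58,[0,0,0],[0,0,0]],
  ],
)

```text
time_s: 5.03
eef_pos: [517.2, 192.3, 4.6]
ee_rot: [-0.001, 0.722, 0.692, 0.004]
force: [2.2, 28.9, 2.0]
grip_width: 0.755
```

Run:
```python
from h import *
go((517,192,3),-2.4)
c=cap('scene','sc5.png');cv2.imwrite('pics/sc5c.png',cv2.resize(c['color'][160:270,200:300],None,fx=5.4,fy=5.4,interpolation=cv2.INTER_CUBIC))
c=cap('side','s5.png');cv2.imwrite('pics/s5c.png',cv2.resize(c['color'][195:285,215:335],None,fx=6,fy=6,interpolation=cv2.INTER_CUBIC))
```

```text
turn [ 0.04 -0.06 -0.01] shift after [-0.3 -0.1  1.6] t 5.03 pos [517.2 192.3   4.6] f [ 2.2 28.9  2. ] tq [4.136 0.111 0.435] grip 64.5 j [0.14 0.65 1.64 0.01 0.85 0.18]
```

View pics/sc5c.png

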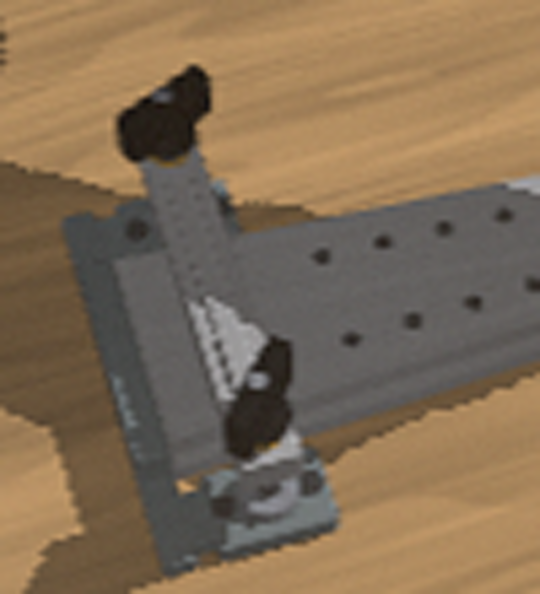

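View pics/s5c.png

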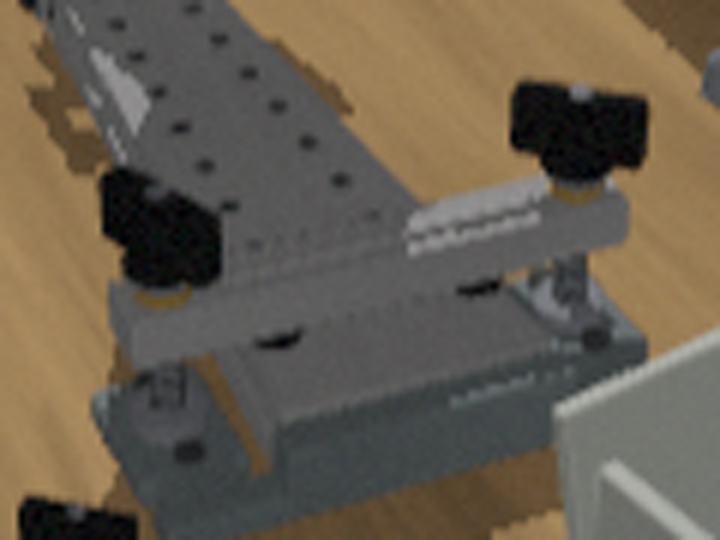

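>>> carry_out(
  plan=[
    [58,[2,0,0],[0,0,0]],
    [85,[0,0,0],[0,0,0]],
    [85,[0,0,0],[0,0,0]],
    [85,[0,0,0],[0,0,0]],
    [85,[3,0,0],[0,0,0]],
    [85,[0,0,-30],[0,0,0]],
    [85,[0,0,-40],[0,0,0]],
    [40,[0,0,-40],[0,0,0]],
    [40,[0,0,-35],[0,0,0]],
    [40,[0,0,0],[0,0,0]],
    [40,[0,0,0],[0,0,0]],
  ],
)

```text
time_s: 6.05
eef_pos: [517.2, 193.3, 149.9]
ee_rot: [0.001, 0.722, 0.692, 0.001]
force: [-0.1, -0.4, -1.5]
grip_width: 0.473
```

Run:
```python
from h import *
go((417,-127,160),22)
c=load('scene0');P=cloud(c)
m=(c['range_z']>0)&(P[...,2]>100)&(P[...,2]<160)&(P[...,0]>450)&(P[...,1]<-180)
q=P[m];print('bin x',np.percentile(q[:,0],[1,99]),'y',np.percentile(q[:,1],[1,99]))
c=load('side0');P=cloud(c)
m=(c['range_z']>0)&(P[...,2]>100)&(P[...,2]<160)&(P[...,0]>450)&(P[...,1]<-160)
q=P[m];print('bin x',np.percentile(q[:,0],[1,99]),'y',np.percentile(q[:,1],[1,99]))
```

```text
turn [ 0.04  0.   -4.08] shift after [-259.5 -212.9  -10.1] t 6.05 pos [517.2 193.3 149.9] f [-0.1 -0.4 -1.5] tq [ 0.075 -0.035  0.015] grip 40.4 j [ 0.15  0.44  1.53 -0.    1.16  0.19]
bin x [465.16332625 773.03804407] y [-474.8013274  -283.30138669]
bin x [459.40599411 764.97970246] y [-480.67618115 -287.4105943 ]
```

>>> carry_out(
  plan=[
    [40,[0,0,0],[0,0,-1.02]],
    [40,[0,0,0],[0,0,-1.02]],
    [40,[0,0,0],[0,0,-1.02]],
    [40,[0,0,0],[0,0,-1.02]],
    [40,[-28.8,-23.7,-1.1],[0,0,0]],
    [40,[-28.8,-23.7,-1.1],[0,0,0]],
    [40,[-28.8,-23.7,-1.1],[0,0,0]],
    [40,[-28.8,-23.7,-1.1],[0,0,0]],
    [40,[-28.8,-23.7,-1.1],[0,0,0]],
    [40,[-28.8,-23.7,-1.1],[0,0,0]],
    [40,[-28.8,-23.7,-1.1],[0,0,0]],
    [40,[-28.8,-23.7,-1.1],[0,0,0]],
    [40,[-28.8,-23.7,-1.1],[0,0,0]],
    [40,[0,0,0],[0,0,0]],
    [40,[0,0,0],[0,0,0]],
    [40,[0,0,0],[0,0,0]],
  ],
)

```text
time_s: 7.38
eef_pos: [415.6, -126.5, 157.2]
ee_rot: [-0.001, 0.559, 0.829, 0.0]
force: [0.4, 0.3, -1.0]
grip_width: 0.47
```

Run:
```python
from h import *
go((417,-127,92),22)
c=cap('wrist','w6.png');P=cloud(c)
for k,p in(('nk',(417,-127)),('fk',(585,-134.5))):
    m=(c['range_z']>0)&near(P,p,36)&(P[...,2]>108)&(P[...,2]<126)&(c['color'].max(-1)<90)
    t=P[m];print(k,len(t),np.median(t[:,2]) if len(t) else '')
    if len(t)>10:
        z=np.median(t[:,2]);t=t[np.abs(t[:,2]-z)<5];print(cv2.minAreaRect(t[:,:2].astype(np.float32)),t.mean(0))
```

```text
turn [-0.01 -0.02 -0.  ] shift after [-1.   1.1 65.2] t 7.38 pos [ 415.6 -126.5  157.2] f [ 0.4  0.3 -1. ] tq [ 0.009 -0.004 -0.011] grip 40.1 j [-0.57  0.2   1.86  0.    1.09 -0.95]
nk 1796 118.40415929895813
((418.1165466308594, -124.14176940917969), (12.792821884155273, 51.450138092041016), 22.370878219604492) [ 417.60838009 -122.74055561  118.2566434 ]
fk 1740 118.16189685774408
((587.033935546875, -131.5648193359375), (12.988000869750977, 52.465755462646484), 47.78363037109375) [ 582.90436282 -128.84835257  117.99349733]
```

View pics/w6.png

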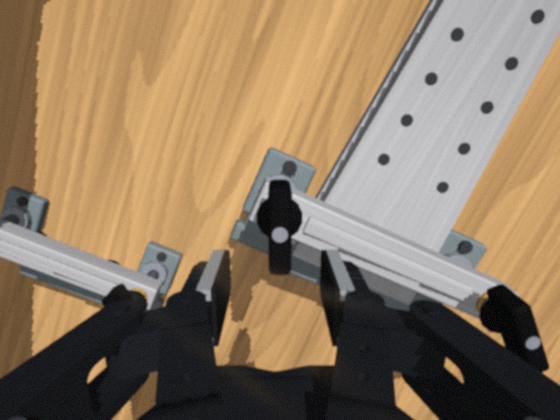

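>>> carry_out(
  plan=[
    [40,[0.2,2.1,25],[0,0,0]],
    [40,[0,0,25],[0,0,0]],
    [40,[0,0,13],[0,0,0]],
    [40,[0,0,2],[0,0,0]],
    [40,[0,0,0],[0,0,0]],
    [8,[0,0,0],[0,0,0]],
    [8,[0,0,0],[0,0,0]],
    [8,[0,0,0],[0,0,0]],
    [8,[0,0,0],[0,0,0]],
  ],
  grip_force=60,
)

```text
time_s: 8.18
eef_pos: [418.2, -126.1, 94.3]
ee_rot: [0.001, 0.559, 0.829, -0.0]
force: [-2.0, 1.5, 5.5]
grip_width: 0.138
```

```bash
cat >> h.py <<'E'
O=np.array([501.7,-129.6]);YAW=-0.045
def heights(c,verbose=True):
    P=cloud(c);d=P[...,:2]-O;cx=d@[np.cos(YAW),np.sin(YAW)];cy=d@[-np.sin(YAW),np.cos(YAW)]
    ok=c['range_z']>0;z=P[...,2]
    bd=ok&(np.abs(cx)<45)&(cy>22)&(cy<120)&(z>30)&(z<46)
    b=ok&(np.abs(cx)<62)&(np.abs(cy)<13)&(z>58)&(z<82)
    zb=z[b]; 
    if b.sum()<20 or bd.sum()<20: print('few',b.sum(),bd.sum());return
    # bar top mode: keep upper surface by iterating line fit in cx
    X=cx[b];Z=zb;k=np.array([0,np.percentile(Z,70)])
    for t in(4,3,2.5,2.5,2.5):
        g=np.abs(Z-np.polyval(k,X))<t;k=np.polyfit(X[g],Z[g],1)
    h=np.median(z[bd]);print('bar top',round(k[1],2),'tilt',round(k[0],4),'n',g.sum(),'board',round(h,2),bd.sum(),'diff',round(k[1]-h,2))
E
python3 - <<'E'
from h import *
go((417,-127,92),22)
for n in('scene0','side0','w6','sc2','sc5','s5'): print(n,end=' ');heights(load(n))
cap('side','s7.png')
c=load('s7');cv2.imwrite('pics/s7c.png',cv2.resize(c['color'][165:285,215:335],None,fx=5,fy=5,interpolation=cv2.INTER_CUBIC))
E
```

```text
turn [0.01 0.01 0.01] shift after [-0.4 -1.5  2.3] t 8.18 pos [ 418.2 -126.1   94.3] f [-2.   1.5  5.5] tq [0.193 0.317 0.096] grip 11.8 j [-0.56  0.3   1.93 -0.    0.92 -0.95]
scene0 bar top 76.3 tilt -0.0064 n 231 board 37.96 990 diff 38.34
side0 bar top 78.15 tilt -0.0011 n 294 board 39.74 415 diff 38.41
w6 bar top 76.52 tilt -0.0022 n 5139 board 38.49 15469 diff 38.03
sc2 bar top 76.33 tilt -0.0015 n 256 board 38.0 996 diff 38.33
sc5 bar top 76.26 tilt -0.0033 n 246 board 38.02 1002 diff 38.24
s5 bar top 78.02 tilt -0.0018 n 298 board 39.75 408 diff 38.27
```

View pics/s7c.png

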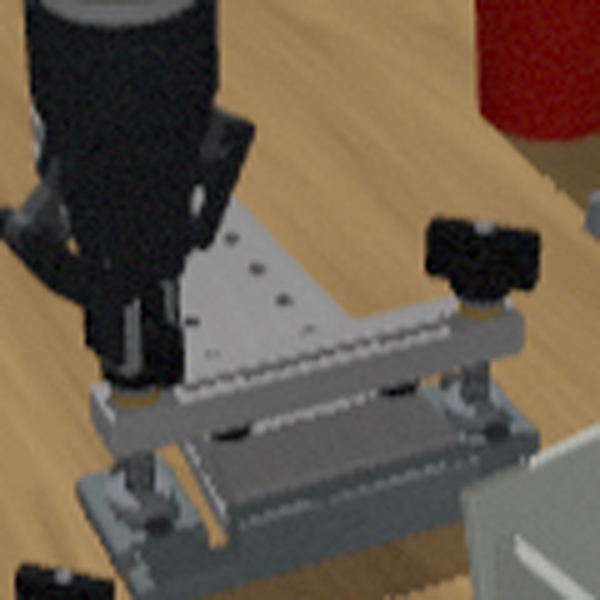

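Run:
```python
from h import *
for n in('scene0','side0','w6','w1','sc5','s5'):
    c=load(n);P=cloud(c);d=P[...,:2]-O;cx=d@[np.cos(YAW),np.sin(YAW)];cy=d@[-np.sin(YAW),np.cos(YAW)];z=P[...,2];ok=c['range_z']>0
    for lo,hi in((-160,-70),(70,160)):
        m=ok&(cx>lo)&(cx<hi)&(cy>40)&(cy<380)&(abs(z)<6)
        if m.sum()>20: print(n,lo,round(np.median(z[m]),2),m.sum(),end=' | ')
    m=ok&(abs(cx)<28)&(cy>22)&(cy<380)&(z>32)&(z<44);print('board',round(np.median(z[m]),2),np.mean(z[m]).round(2))
    # bar top profile vs cy
    print([ (a,round(np.median(z[ok&(abs(cx)<55)&(abs(cy-a)<1.5)&(z>60)]),1)) for a in range(-16,17,4) if (ok&(abs(cx)<55)&(abs(cy-a)<1.5)&(z>60)).sum()>5])
```

```text
scene0 -160 0.53 2706 | scene0 70 0.27 3736 | board 37.89 37.87
[(-16, np.float64(70.5)), (-12, np.float64(74.5)), (-8, np.float64(73.9)), (-4, np.float64(78.1)), (0, np.float64(78.1)), (4, np.float64(77.3)), (8, np.float64(74.6)), (12, np.float64(74.9))]
side0 -160 2.35 2407 | side0 70 2.49 1388 | board 39.91 39.91
[(-16, np.float64(68.8)), (-12, np.float64(70.0)), (-8, np.float64(75.7)), (-4, np.float64(78.1)), (0, np.float64(79.3)), (4, np.float64(79.5)), (8, np.float64(78.4)), (12, np.float64(76.5)), (16, np.float64(75.3))]
w6 -160 0.87 16127 | w6 70 1.08 11352 | board 38.54 38.54
[(-12, np.float64(74.6)), (-8, np.float64(74.8)), (-4, np.float64(78.2)), (0, np.float64(78.3)), (4, np.float64(78.4)), (8, np.float64(77.6)), (12, np.float64(215.7)), (16, np.float64(74.8))]
w1 -160 0.69 16566 | w1 70 0.9 16799 | board 38.31 38.31
[]
sc5 -160 0.57 2397 | sc5 70 0.31 3720 | board 38.04 38.0
[(-16, np.float64(70.9)), (-12, np.float64(74.4)), (-8, np.float64(74.8)), (-4, np.float64(78.0)), (0, np.float64(77.6)), (4, np.float64(78.0)), (8, np.float64(74.1)), (12, np.float64(74.6))]
s5 -160 2.34 2401 | s5 70 2.43 1399 | board 39.92 39.9
[(-16, np.float64(69.8)), (-12, np.float64(70.6)), (-8, np.float64(76.1)), (-4, np.float64(78.4)), (0, np.float64(79.6)), (4, np.float64(79.4)), (8, np.float64(78.7)), (12, np.float64(76.6)), (16, np.float64(75.1))]
```

>>> carry_out(
  plan=[
    [8,[0,0,0],[0,0,0.75]],
    [8,[0,0,0],[0,0,0.75]],
    [8,[0,0,0],[0,0,0.75]],
    [8,[0,0,0],[0,0,0.75]],
    [8,[0,0,0],[0,0,0]],
    [8,[0,0,0],[0,0,0]],
  ],
)

```text
time_s: 8.73
eef_pos: [417.8, -126.2, 94.2]
ee_rot: [0.0, 0.682, 0.731, -0.0]
force: [-5.3, 0.0, 7.3]
grip_width: 0.137
```

```bash
cat >> h.py <<'E'
def st():
    s=ctrl.sense();q=np.array(s['ee_rot']);M=R.from_quat(np.r_[q[1:],q[0]]).as_matrix()
    print('t',round(s['time_s'],2),'pos',np.round(s['eef_pos'],1),'yaw',round(np.degrees(np.arctan2(M[1,1],M[0,1])),2),'f',np.round(s['force'],1),'tq',np.round(s['wrist_torque'],3),'grip',round(s['grip_width']*85.4,1),'j6',round(s['joints'][5],2))
E
python3 -c "
from h import *
st()"
```

```text
t 8.73 pos [ 417.8 -126.2   94.2] yaw 4.02 f [-5.3  0.   7.3] tq [-0.087  0.764 -0.178] grip 11.7 j6 -0.63
```

>>> carry_out(
  plan=[
    [40,[0,0,0],[0,0,0]],
    [40,[0,0,0],[0,0,0]],
    [40,[0,0,0],[0,0,0]],
    [40,[0,0,-20],[0,0,0]],
    [40,[0,0,-25],[0,0,-1.04]],
    [40,[0,0,0],[0,0,-1.04]],
    [40,[0,0,0],[0,0,-1.04]],
    [40,[0,0,0],[0,0,-1.04]],
    [40,[0,0,0],[0,0,-1.04]],
    [40,[0,0,0],[0,0,-1.04]],
    [40,[0,0,0],[0,0,-1.06]],
    [40,[-25.8,21.6,0],[0,0,0]],
    [40,[-25.8,21.6,0],[0,0,0]],
    [40,[-25.8,21.6,0],[0,0,0]],
    [40,[-25.8,21.6,0],[0,0,0]],
    [40,[-25.8,21.6,0],[0,0,0]],
    [40,[0,0,0],[0,0,0]],
    [40,[0,0,0],[0,0,0]],
  ],
)

```text
time_s: 10.23
eef_pos: [586.5, -132.3, 137.3]
ee_rot: [-0.0, 0.359, 0.933, 0.0]
force: [0.1, -0.9, -0.6]
grip_width: 0.465
```

```bash
cat >> h.py <<'E'
def tops(c,zc=118):
    P=cloud(c)
    for k,p in(('nk',(417.5,-126)),('fk',(586,-133))):
        m=(c['range_z']>0)&near(P,p,36)&(abs(P[...,2]-118)<6)&(c['color'].max(-1)<90)
        t=P[m]
        if len(t)>60: r=cv2.minAreaRect(t[:,:2].astype(np.float32));print(k,len(t),np.round(r[0],1),np.round(r[1],1),round(r[2],1))
E
python3 - <<'E'
from h import *
st();go((586,-133,94),47.8)
c=cap('wrist','w8.png');tops(c);heights(c)
E
```

```text
t 10.23 pos [ 586.5 -132.3  137.3] yaw 47.88 f [ 0.1 -0.9 -0.6] tq [-0.009 -0.002  0.044] grip 39.7 j6 -1.25
turn [-0.   -0.01  0.01] shift after [-0.  -0.9 43.3] t 10.23 pos [ 586.5 -132.3  137.3] f [ 0.1 -0.9 -0.6] tq [-0.009 -0.002  0.044] grip 39.7 j [-0.42  0.56  1.38  0.    1.2  -1.25]
fk 2050 [ 587.7 -131. ] [12.8 50.6] 48.1
bar top 75.83 tilt 0.0038 n 8876 board 38.33 17862 diff 37.5
```

View pics/w8.png

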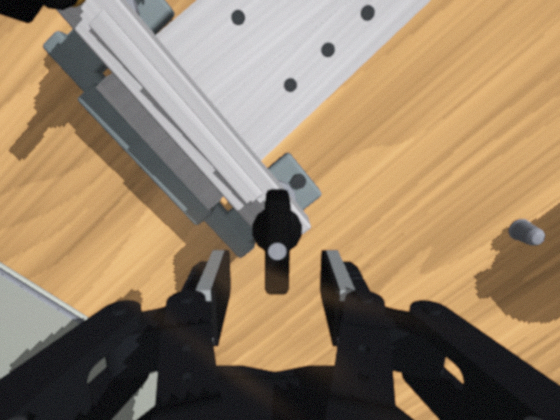

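>>> carry_out(
  plan=[
    [40,[0,0,23],[0,0,0]],
    [40,[0,0,20],[0,0,0]],
    [40,[0,0,0],[0,0,0]],
    [8,[0,0,0],[0,0,0]],
    [8,[0,0,0],[0,0,0]],
    [8,[0,0,0],[0,0,0]],
    [8,[0,0,0],[0,0,0]],
    [8,[0,0,0],[0,0,1]],
    [8,[0,0,0],[0,0,1]],
    [8,[0,0,0],[0,0,1]],
    [8,[0,0,0],[0,0,1]],
    [8,[0,0,0],[0,0,1]],
    [8,[0,0,0],[0,0,1]],
    [8,[0,0,0],[0,0,0]],
    [8,[0,0,0],[0,0,0]],
  ],
)

```text
time_s: 11.53
eef_pos: [587.2, -131.7, 97.1]
ee_rot: [0.002, 0.631, 0.776, 0.002]
force: [5.4, 6.0, -0.1]
grip_width: 0.137
```

```bash
python3 -c "
from h import *
st(); go((417.5,-126,139),4)"
```

```text
t 11.53 pos [ 587.2 -131.7   97.1] yaw 11.8 f [ 5.4  6.  -0.1] tq [ 0.784 -0.556 -0.176] grip 11.7 j6 -0.62
turn [0.04 0.   1.3 ] shift after [  17.5 -168.9  -41.9] t 11.53 pos [ 587.2 -131.7   97.1] f [ 5.4  6.  -0.1] tq [ 0.784 -0.556 -0.176] grip 11.7 j [-0.42  0.6   1.42  0.    1.11 -0.62]
```

>>> carry_out(
  plan=[
    [40,[0,0,0],[0,0,0]],
    [40,[0,0,0],[0,0,0]],
    [40,[0,0,0],[0,0,0]],
    [40,[0,0,-20],[0,0,0.65]],
    [40,[0,0,-22],[0,0,0.65]],
    [40,[3.5,-33.8,0],[0,0,0]],
    [40,[3.5,-33.8,0],[0,0,0]],
    [40,[3.5,-33.8,0],[0,0,0]],
    [40,[3.5,-33.8,0],[0,0,0]],
    [40,[3.5,-33.8,0],[0,0,0]],
    [40,[0,0,0],[0,0,0]],
    [40,[0,0,0],[0,0,0]],
  ],
)

```text
time_s: 12.53
eef_pos: [415.5, -127.3, 138.0]
ee_rot: [0.001, 0.682, 0.731, 0.0]
force: [1.0, -0.1, -0.2]
grip_width: 0.468
```

```bash
python3 -c "
from h import *
st(); go((417.5,-126,94),4)
c=cap('wrist','w9.png');tops(c);heights(c)"
```

```text
t 12.53 pos [ 415.5 -127.3  138. ] yaw 3.96 f [ 1.  -0.1 -0.2] tq [ 0.044 -0.01   0.018] grip 40.0 j6 -0.64
turn [ 0.01  0.01 -0.01] shift after [ 1.1  2.1 44. ] t 12.53 pos [ 415.5 -127.3  138. ] f [ 1.  -0.1 -0.2] tq [ 0.044 -0.01   0.018] grip 40.0 j [-0.57  0.22  1.88 -0.    1.03 -0.64]
nk 2135 [ 418.4 -123.8] [13.  51.1] 4.5
bar top 75.25 tilt -0.0041 n 6540 board 38.43 19896 diff 36.82
```

>>> carry_out(
  plan=[
    [40,[1.6,2.2,23],[0,0,0]],
    [40,[0,0,22],[0,0,0]],
    [40,[0,0,0],[0,0,0]],
    [8,[0,0,0],[0,0,0]],
    [8,[0,0,0],[0,0,0]],
    [8,[0,0,0],[0,0,0]],
    [8,[0,0,0],[0,0,0]],
    [8,[0,0,0],[0,0,1]],
    [8,[0,0,0],[0,0,1]],
    [8,[0,0,0],[0,0,1]],
    [8,[0,0,0],[0,0,1]],
    [8,[0,0,0],[0,0,1]],
    [8,[0,0,0],[0,0,1]],
    [8,[0,0,0],[0,0,0]],
    [8,[0,0,0],[0,0,0]],
  ],
)

```text
time_s: 13.83
eef_pos: [417.2, -125.5, 93.3]
ee_rot: [-0.001, 0.874, 0.485, -0.001]
force: [-13.2, -2.7, 7.3]
grip_width: 0.133
```

```bash
python3 -c "
from h import *
st(); go((586.5,-132.5,139),11.8)"
```

```text
t 13.83 pos [ 417.2 -125.5   93.3] yaw -31.96 f [-13.2  -2.7   7.3] tq [-0.326  1.854 -0.129] grip 11.4 j6 -0.0
turn [-0.03  0.01 -7.29] shift after [-41.5 164.3 -45.7] t 13.83 pos [ 417.2 -125.5   93.3] f [-13.2  -2.7   7.3] tq [-0.326  1.854 -0.129] grip 11.4 j [-0.56  0.3   1.93 -0.    0.92 -0.  ]
```

>>> carry_out(
  plan=[
    [40,[0,0,0],[0,0,0]],
    [40,[0,0,0],[0,0,0]],
    [40,[0,0,0],[0,0,0]],
    [40,[0,0,-20],[0,0,0]],
    [40,[0,0,-25],[0,0,-1.04]],
    [40,[0,0,0],[0,0,-1.04]],
    [40,[0,0,0],[0,0,-1.04]],
    [40,[0,0,0],[0,0,-1.04]],
    [40,[0,0,0],[0,0,-1.04]],
    [40,[0,0,0],[0,0,-1.04]],
    [40,[0,0,0],[0,0,-1.05]],
    [40,[-8.3,32.9,0],[0,0,0]],
    [40,[-8.3,32.9,0],[0,0,0]],
    [40,[-8.3,32.9,0],[0,0,0]],
    [40,[-8.3,32.9,0],[0,0,0]],
    [40,[-8.3,32.9,0],[0,0,0]],
    [40,[0,0,0],[0,0,0]],
    [40,[0,0,0],[0,0,0]],
  ],
)

```text
time_s: 15.33
eef_pos: [588.5, -132.1, 136.6]
ee_rot: [-0.0, 0.63, 0.776, -0.0]
force: [0.5, -0.5, 0.4]
grip_width: 0.468
```

```bash
python3 -c "
from h import *
st(); go((586.5,-132.5,94),11.8)
c=cap('wrist','w10.png');tops(c);heights(c)"
```

```text
t 15.33 pos [ 588.5 -132.1  136.6] yaw 11.83 f [ 0.5 -0.5  0.4] tq [ 0.041  0.008 -0.006] grip 39.9 j6 -0.62
turn [-0.   -0.    0.01] shift after [-0.  -2.1 42.6] t 15.33 pos [ 588.5 -132.1  136.6] f [ 0.5 -0.5  0.4] tq [ 0.041  0.008 -0.006] grip 39.9 j [-0.41  0.57  1.37  0.    1.2  -0.62]
fk 2130 [ 588.1 -131. ] [12.8 51.1] 11.2
bar top 74.27 tilt 0.0059 n 7378 board 38.29 20779 diff 35.98
```

>>> carry_out(
  plan=[
    [40,[0,-1.5,23],[0,0,0]],
    [40,[0,0,20],[0,0,0]],
    [40,[0,0,0],[0,0,0]],
    [8,[0,0,0],[0,0,0]],
    [8,[0,0,0],[0,0,0]],
    [8,[0,0,0],[0,0,0]],
    [8,[0,0,0],[0,0,0]],
    [8,[0,0,0],[0,0,1]],
    [8,[0,0,0],[0,0,1]],
    [8,[0,0,0],[0,0,1]],
    [8,[0,0,0],[0,0,1]],
    [8,[0,0,0],[0,0,1]],
    [8,[0,0,0],[0,0,1]],
    [8,[0,0,0],[0,0,0]],
    [8,[0,0,0],[0,0,0]],
  ],
)

```text
time_s: 16.63
eef_pos: [587.0, -132.7, 96.2]
ee_rot: [0.001, 0.839, 0.544, 0.001]
force: [1.9, 1.8, 6.2]
grip_width: 0.137
```

```bash
python3 -c "
from h import *
st(); go((417,-125.5,139),-32)"
```

```text
t 16.63 pos [ 587.  -132.7   96.2] yaw -24.07 f [1.9 1.8 6.2] tq [ 0.357  0.19  -0.147] grip 11.7 j6 0.0
turn [ 0.03 -0.01  1.32] shift after [ -84.  -148.   -42.8] t 16.63 pos [ 587.  -132.7   96.2] f [1.9 1.8 6.2] tq [ 0.357  0.19  -0.147] grip 11.7 j [-0.42  0.61  1.42  0.    1.11  0.  ]
```

Far is at 12 units and near at 9. Next I go to near and take it to 15.

>>> carry_out(
  plan=[
    [40,[0,0,0],[0,0,0]],
    [40,[0,0,0],[0,0,0]],
    [40,[0,0,0],[0,0,0]],
    [40,[0,0,-20],[0,0,0.66]],
    [40,[0,0,-22],[0,0,0.66]],
    [40,[-16.8,-29.6,0],[0,0,0]],
    [40,[-16.8,-29.6,0],[0,0,0]],
    [40,[-16.8,-29.6,0],[0,0,0]],
    [40,[-16.8,-29.6,0],[0,0,0]],
    [40,[-16.8,-29.6,0],[0,0,0]],
    [40,[0,0,0],[0,0,0]],
    [40,[0,0,0],[0,0,0]],
  ],
)

```text
time_s: 17.63
eef_pos: [415.5, -125.1, 136.6]
ee_rot: [0.0, 0.875, 0.484, 0.0]
force: [-0.4, 0.1, -0.7]
grip_width: 0.473
```

```bash
python3 -c "
from h import *
st(); go((417,-125.5,94),-32)
c=cap('wrist','w11.png');tops(c);heights(c)"
```

```text
t 17.63 pos [ 415.5 -125.1  136.6] yaw -32.16 f [-0.4  0.1 -0.7] tq [0.002 0.039 0.018] grip 40.4 j6 -0.0
turn [ 0.01  0.   -0.03] shift after [ 0.5  1.5 42.6] t 17.63 pos [ 415.5 -125.1  136.6] f [-0.4  0.1 -0.7] tq [0.002 0.039 0.018] grip 40.4 j [-0.56  0.22  1.89 -0.    1.03 -0.  ]
nk 2077 [ 418.9 -123.3] [50.2 12.7] 58.6
bar top 73.57 tilt -0.0032 n 7846 board 38.41 18877 diff 35.16
```

>>> carry_out(
  plan=[
    [40,[0.5,1.5,23],[0,0,0]],
    [40,[0,0,20],[0,0,0]],
    [40,[0,0,0],[0,0,0]],
    [8,[0,0,0],[0,0,0]],
    [8,[0,0,0],[0,0,0]],
    [8,[0,0,0],[0,0,0]],
    [8,[0,0,0],[0,0,0]],
    [8,[0,0,0],[0,0,1]],
    [8,[0,0,0],[0,0,1]],
    [8,[0,0,0],[0,0,1]],
    [8,[0,0,0],[0,0,1]],
    [8,[0,0,0],[0,0,1]],
    [8,[0,0,0],[0,0,1]],
    [8,[0,0,0],[0,0,0]],
    [8,[0,0,0],[0,0,0]],
  ],
)

```text
time_s: 18.93
eef_pos: [417.4, -124.9, 94.2]
ee_rot: [-0.001, 0.982, 0.189, -0.001]
force: [-7.7, 5.0, 6.9]
grip_width: 0.146
```

```bash
python3 -c "
from h import *
st(); go((586.8,-132.5,139),-24.1)"
```

```text
t 18.93 pos [ 417.4 -124.9   94.2] yaw -68.16 f [-7.7  5.   6.9] tq [ 0.577  0.951 -0.183] grip 12.4 j6 0.63
turn [-0.02  0.   -7.34] shift after [ 62.2 157.8 -44.8] t 18.93 pos [ 417.4 -124.9   94.2] f [-7.7  5.   6.9] tq [ 0.577  0.951 -0.183] grip 12.4 j [-0.56  0.29  1.93  0.    0.92  0.63]
```

>>> carry_out(
  plan=[
    [40,[0,0,0],[0,0,0]],
    [40,[0,0,0],[0,0,0]],
    [40,[0,0,0],[0,0,0]],
    [40,[0,0,-20],[0,0,0]],
    [40,[0,0,-25],[0,0,-1.05]],
    [40,[0,0,0],[0,0,-1.05]],
    [40,[0,0,0],[0,0,-1.05]],
    [40,[0,0,0],[0,0,-1.05]],
    [40,[0,0,0],[0,0,-1.05]],
    [40,[0,0,0],[0,0,-1.05]],
    [40,[0,0,0],[0,0,-1.04]],
    [40,[12.4,31.6,0],[0,0,0]],
    [40,[12.4,31.6,0],[0,0,0]],
    [40,[12.4,31.6,0],[0,0,0]],
    [40,[12.4,31.6,0],[0,0,0]],
    [40,[12.4,31.6,0],[0,0,0]],
    [40,[0,0,0],[0,0,0]],
    [40,[0,0,0],[0,0,0]],
  ],
)

```text
time_s: 20.43
eef_pos: [588.1, -133.2, 137.6]
ee_rot: [-0.0, 0.839, 0.544, -0.0]
force: [0.3, 0.5, -0.6]
grip_width: 0.468
```

```bash
python3 -c "
from h import *
st(); go((586.8,-132.5,94),-24.1)
c=cap('wrist','w12.png');tops(c);heights(c)"
```

```text
t 20.43 pos [ 588.1 -133.2  137.6] yaw -24.06 f [ 0.3  0.5 -0.6] tq [ 0.041 -0.001  0.039] grip 40.0 j6 0.0
turn [-0.    0.    0.01] shift after [ 0.1 -1.5 43.6] t 20.43 pos [ 588.1 -133.2  137.6] f [ 0.3  0.5 -0.6] tq [ 0.041 -0.001  0.039] grip 40.0 j [-0.42  0.56  1.37 -0.    1.2   0.  ]
nk 761 [ 429.6 -120.1] [30.3 13.1] 21.6
fk 2129 [ 588.6 -131. ] [51.2 12.7] 65.2
bar top 72.96 tilt 0.0144 n 5547 board 38.28 18049 diff 34.69
```

```bash
cat >> h.py <<'E'
def rib(c):
    P=cloud(c);d=P[...,:2]-O;cx=d@[np.cos(YAW),np.sin(YAW)];cy=d@[-np.sin(YAW),np.cos(YAW)];ok=c['range_z']>0;z=P[...,2]
    bd=ok&(np.abs(cx)<45)&(cy>22)&(cy<120)&(z>30)&(z<46);A=np.c_[cx[bd],cy[bd],np.ones(bd.sum())];k=np.linalg.lstsq(A,z[bd],rcond=None)[0]
    print('board plane',k.round(4))
    xs=[];zs=[]
    for x in range(-60,61,10):
        m=ok&(abs(cx-x)<5)&(abs(cy)<14)&(z>55)&(z<82)
        if m.sum()<40: continue
        h=z[m]-k[0]*cx[m]-k[1]*cy[m]-k[2]
        # the rib = upper mode
        top=np.percentile(h,90);r=h[abs(h-top)<1.2];low=h[h<top-2];low=low[low>top-5]
        print(x,m.sum(),round(np.median(r),2),len(r),round(np.median(low),2) if len(low)>5 else None,end=' | ');xs.append(x);zs.append(np.median(r))
    p=np.polyfit(xs,zs,1);print('\nrib over board at centre',p[1].round(2),'slope rel board',p[0].round(4))
E
python3 - <<'E'
from h import *
for n in('w6','w8','w9','w10','w11','w12'):print(n);rib(load(n))
E
```

```text
w6
board plane [-0.00000e+00 -6.00000e-04  3.85049e+01]
-60 560 39.89 178 36.4 | -50 539 39.86 217 36.3 | -40 477 39.75 212 36.28 | -30 483 39.93 202 36.42 | -20 488 39.84 201 36.35 | -10 509 39.83 206 36.27 | 0 497 40.02 184 36.44 | 10 492 39.95 195 36.45 | 20 484 39.95 195 36.44 | 30 477 39.89 190 36.53 | 40 470 39.95 184 36.48 | 50 463 40.02 184 36.34 | 60 449 39.88 171 36.51 | 
rib over board at centre 39.9 slope rel board 0.001
w8
board plane [-2.40000e-03  1.00000e-03  3.82819e+01]
-60 976 39.09 307 35.61 | -50 1007 39.18 374 35.69 | -40 980 39.31 360 35.74 | -30 939 39.31 361 35.87 | -20 913 39.53 341 35.96 | -10 890 39.64 328 35.94 | 0 851 39.63 311 36.07 | 10 831 39.76 312 36.15 | 20 802 39.76 306 36.19 | 30 775 39.79 302 36.32 | 40 753 39.96 292 36.41 | 50 726 40.02 271 36.46 | 60 707 40.13 275 36.58 | 
rib over board at centre 39.62 slope rel board 0.0083
w9
board plane [-6.00000e-04 -1.00000e-04  3.84291e+01]
-60 661 38.79 229 35.33 | -50 638 38.82 265 35.32 | -40 640 38.9 254 35.34 | -30 631 38.8 251 35.44 | -20 628 38.73 256 35.34 | -10 631 38.86 244 35.27 | 0 622 38.77
[... 828 characters left out ...]
33.76 | -10 735 37.23 294 33.6 | 0 753 37.26 279 33.69 | 10 773 37.23 297 33.6 | 20 772 37.13 308 33.61 | 30 797 37.08 313 33.71 | 40 810 37.17 302 33.64 | 50 822 37.21 318 33.64 | 60 825 37.11 308 33.56 | 
rib over board at centre 37.21 slope rel board -0.0015
w12
board plane [-2.10000e-03  8.00000e-04  3.82289e+01]
-60 473 35.85 168 32.36 | -50 517 35.94 208 32.52 | -40 527 36.06 217 32.6 | -30 542 36.15 217 32.63 | -20 550 36.18 220 32.63 | -10 546 36.33 217 32.72 | 0 566 36.37 226 32.86 | 10 562 36.46 227 32.91 | 20 565 36.51 240 33.1 | 30 497 36.66 216 33.16 | 40 454 36.72 242 33.26 | 50 519 36.86 221 33.28 | 60 603 36.9 241 33.34 | 
rib over board at centre 36.38 slope rel board 0.0087
```

View pics/w12.png

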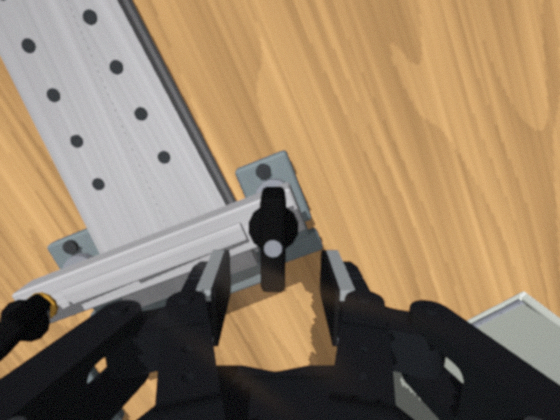

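>>> carry_out(
  plan=[
    [40,[0,-1.5,23],[0,0,0]],
    [40,[0,0,20.5],[0,0,0]],
    [40,[0,0,0],[0,0,0]],
    [8,[0,0,0],[0,0,0]],
    [8,[0,0,0],[0,0,0]],
    [8,[0,0,0],[0,0,0]],
    [8,[0,0,0],[0,0,0]],
    [8,[0,0,0],[0,0,1]],
    [8,[0,0,0],[0,0,1]],
    [8,[0,0,0],[0,0,1]],
    [8,[0,0,0],[0,0,1]],
    [8,[0,0,0],[0,0,1]],
    [8,[0,0,0],[0,0,1]],
    [8,[0,0,0],[0,0,0]],
    [8,[0,0,0],[0,0,0]],
  ],
)

```text
time_s: 21.73
eef_pos: [586.1, -132.6, 96.6]
ee_rot: [0.0, 0.966, 0.258, 0.0]
force: [-3.5, 2.0, 10.7]
grip_width: 0.137
```

```bash
python3 -c "
from h import *
st(); go((417,-125.5,139),-68.1)"
```

```text
t 21.73 pos [ 586.1 -132.6   96.6] yaw -60.13 f [-3.5  2.  10.7] tq [ 0.311  0.797 -0.137] grip 11.7 j6 0.63
turn [ 0.01 -0.01  1.33] shift after [-154.2  -69.7  -42.4] t 21.73 pos [ 586.1 -132.6   96.6] f [-3.5  2.  10.7] tq [ 0.311  0.797 -0.137] grip 11.7 j [-0.42  0.61  1.42  0.    1.11  0.63]
```

>>> carry_out(
  plan=[
    [40,[0,0,0],[0,0,0]],
    [40,[0,0,0],[0,0,0]],
    [40,[0,0,0],[0,0,0]],
    [40,[0,0,-20],[0,0,0.66]],
    [40,[0,0,-22],[0,0,0.67]],
    [40,[-30.8,-14,0],[0,0,0]],
    [40,[-30.8,-14,0],[0,0,0]],
    [40,[-30.8,-14,0],[0,0,0]],
    [40,[-30.8,-14,0],[0,0,0]],
    [40,[-30.8,-14,0],[0,0,0]],
    [40,[0,0,0],[0,0,0]],
    [40,[0,0,0],[0,0,0]],
  ],
)

```text
time_s: 22.73
eef_pos: [416.3, -125.3, 137.1]
ee_rot: [0.0, 0.982, 0.19, 0.0]
force: [-0.0, -0.5, 0.3]
grip_width: 0.467
```

```bash
python3 -c "
from h import *
st(); go((417,-125.5,94),-68.1)
c=cap('wrist','w13.png');tops(c);rib(c)"
```

```text
t 22.73 pos [ 416.3 -125.3  137.1] yaw -68.15 f [-0.  -0.5  0.3] tq [-0.023 -0.004  0.001] grip 39.9 j6 0.63
turn [ 0.   -0.   -0.01] shift after [ 0.6  0.5 43.1] t 22.73 pos [ 416.3 -125.3  137.1] f [-0.  -0.5  0.3] tq [-0.023 -0.004  0.001] grip 39.9 j [-0.56  0.22  1.88  0.    1.03  0.63]
nk 2089 [ 419. -124.] [51.2 12.7] 22.1
board plane [-2.10000e-03  7.00000e-04  3.83582e+01]
-60 635 35.59 218 32.1 | -50 713 35.7 274 32.17 | -40 737 35.72 277 32.17 | -30 766 35.76 287 32.13 | -20 795 35.66 299 32.14 | -10 814 35.61 319 32.07 | 0 860 35.6 327 32.07 | 10 879 35.65 340 32.03 | 20 920 35.66 328 32.1 | 30 948 35.69 364 32.03 | 40 998 35.63 373 32.06 | 50 638 35.51 226 32.05 | 60 46 31.85 31 None | 
rib over board at centre 35.36 slope rel board -0.0131
```

>>> carry_out(
  plan=[
    [40,[0.6,0.6,23],[0,0,0]],
    [40,[0,0,20],[0,0,0]],
    [40,[0,0,0],[0,0,0]],
    [8,[0,0,0],[0,0,0]],
    [8,[0,0,0],[0,0,0]],
    [8,[0,0,0],[0,0,0]],
    [8,[0,0,0],[0,0,0]],
    [8,[0,0,0],[0,0,1]],
    [8,[0,0,0],[0,0,1]],
    [8,[0,0,0],[0,0,1]],
    [8,[0,0,0],[0,0,1]],
    [8,[0,0,0],[0,0,1]],
    [8,[0,0,0],[0,0,1]],
    [8,[0,0,0],[0,0,0]],
    [8,[0,0,0],[0,0,0]],
  ],
)

```text
time_s: 24.03
eef_pos: [418.1, -124.9, 94.8]
ee_rot: [-0.0, 0.992, -0.123, 0.0]
force: [-1.3, 6.8, 2.1]
grip_width: 0.138
```

```bash
python3 -c "
from h import *
st(); go((586.8,-132.5,139),-60.1)"
```

```text
t 24.03 pos [ 418.1 -124.9   94.8] yaw -104.12 f [-1.3  6.8  2.1] tq [ 0.867  0.191 -0.121] grip 11.8 j6 1.26
turn [-0.01 -0.01 -7.34] shift after [142.4  90.6 -44.2] t 24.03 pos [ 418.1 -124.9   94.8] f [-1.3  6.8  2.1] tq [ 0.867  0.191 -0.121] grip 11.8 j [-0.56  0.29  1.93  0.    0.92  1.26]
```

>>> carry_out(
  plan=[
    [40,[0,0,0],[0,0,0]],
    [40,[0,0,0],[0,0,0]],
    [40,[0,0,0],[0,0,0]],
    [40,[0,0,-20],[0,0,0]],
    [40,[0,0,-25],[0,0,-1.05]],
    [40,[0,0,0],[0,0,-1.05]],
    [40,[0,0,0],[0,0,-1.05]],
    [40,[0,0,0],[0,0,-1.05]],
    [40,[0,0,0],[0,0,-1.05]],
    [40,[0,0,0],[0,0,-1.05]],
    [40,[0,0,0],[0,0,-1.04]],
    [40,[28.4,18,0],[0,0,0]],
    [40,[28.4,18,0],[0,0,0]],
    [40,[28.4,18,0],[0,0,0]],
    [40,[28.4,18,0],[0,0,0]],
    [40,[28.4,18,0],[0,0,0]],
    [40,[0,0,0],[0,0,0]],
    [40,[0,0,0],[0,0,0]],
  ],
)

```text
time_s: 25.53
eef_pos: [586.4, -132.6, 138.1]
ee_rot: [-0.0, 0.966, 0.259, -0.0]
force: [0.4, 0.6, -0.3]
grip_width: 0.472
```

```bash
python3 -c "
from h import *
st(); go((586.8,-132.5,94),-60.1)
c=cap('wrist','w14.png');tops(c);rib(c)
c=cap('side','s14.png');cv2.imwrite('pics/s14c.png',cv2.resize(c['color'][195:285,215:335],None,fx=6,fy=6,interpolation=cv2.INTER_CUBIC))"
```

```text
t 25.53 pos [ 586.4 -132.6  138.1] yaw -60.01 f [ 0.4  0.6 -0.3] tq [-0.037  0.011  0.07 ] grip 40.3 j6 0.63
turn [-0.    0.    0.02] shift after [ 0.4  0.1 44.1] t 25.53 pos [ 586.4 -132.6  138.1] f [ 0.4  0.6 -0.3] tq [-0.037  0.011  0.07 ] grip 40.3 j [-0.42  0.56  1.38 -0.    1.2   0.63]
fk 2119 [ 588.6 -131.3] [51.6 12.7] 29.4
board plane [-2.30000e-03  6.00000e-04  3.82219e+01]
0 47 31.22 35 None | 10 109 31.4 93 None | 20 161 32.01 48 30.55 | 30 259 35.19 94 31.68 | 40 398 35.24 198 31.67 | 50 498 35.41 193 31.79 | 60 413 35.35 217 31.86 | 
rib over board at centre 31.16 slope rel board 0.0844
```

View pics/s14c.png

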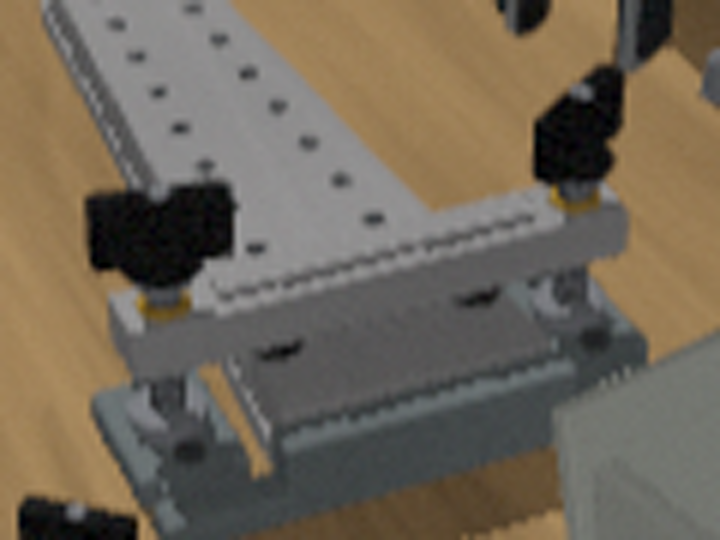

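The side crop shows both feet, at about (278,350) and (480,297), now sitting on the board. The bar is nearly level and the heel is still against the stop. Next is far, to 24 units.

>>> carry_out(
  plan=[
    [40,[0.4,0,23],[0,0,0]],
    [40,[0,0,21],[0,0,0]],
    [40,[0,0,0],[0,0,0]],
    [8,[0,0,0],[0,0,0]],
    [8,[0,0,0],[0,0,0]],
    [8,[0,0,0],[0,0,0]],
    [8,[0,0,0],[0,0,0]],
    [8,[0,0,0],[0,0,1]],
    [8,[0,0,0],[0,0,1]],
    [8,[0,0,0],[0,0,1]],
    [8,[0,0,0],[0,0,1]],
    [8,[0,0,0],[0,0,1]],
    [8,[0,0,0],[0,0,1]],
    [8,[0,0,0],[0,0,0]],
    [8,[0,0,0],[0,0,0]],
  ],
)

```text
time_s: 26.88
eef_pos: [586.1, -131.8, 96.6]
ee_rot: [-0.0, 0.999, -0.053, 0.0]
force: [-5.9, 5.5, 8.0]
grip_width: 0.142
```

```bash
python3 -c "
from h import *
st(); go((417.3,-125.2,139),-104.1)"
```

```text
t 26.88 pos [ 586.1 -131.8   96.6] yaw -96.06 f [-5.9  5.5  8. ] tq [ 0.75   0.88  -0.079] grip 12.1 j6 1.26
turn [-0.01 -0.01  1.34] shift after [-165.3   34.7  -42.4] t 26.88 pos [ 586.1 -131.8   96.6] f [-5.9  5.5  8. ] tq [ 0.75   0.88  -0.079] grip 12.1 j [-0.42  0.61  1.42  0.    1.11  1.26]
```

>>> carry_out(
  plan=[
    [40,[0,0,0],[0,0,0]],
    [40,[0,0,0],[0,0,0]],
    [40,[0,0,0],[0,0,0]],
    [40,[0,0,-20],[0,0,0.67]],
    [40,[0,0,-22],[0,0,0.67]],
    [40,[-33,7,0],[0,0,0]],
    [40,[-33,7,0],[0,0,0]],
    [40,[-33,7,0],[0,0,0]],
    [40,[-33,7,0],[0,0,0]],
    [40,[-33,7,0],[0,0,0]],
    [40,[0,0,0],[0,0,0]],
    [40,[0,0,0],[0,0,0]],
  ],
)

```text
time_s: 27.88
eef_pos: [416.9, -126.5, 137.3]
ee_rot: [0.0, 0.992, -0.123, 0.001]
force: [1.2, -0.9, 0.1]
grip_width: 0.471
```

```bash
python3 -c "
from h import *
st(); go((417.3,-125.2,94),-104.1)
c=cap('wrist','w15.png');tops(c);rib(c)"
```

```text
t 27.88 pos [ 416.9 -126.5  137.3] yaw -104.16 f [ 1.2 -0.9  0.1] tq [ 0.004 -0.042  0.015] grip 40.3 j6 1.25
turn [ 0.   -0.01 -0.01] shift after [ 0.  -1.3 43.3] t 27.88 pos [ 416.9 -126.5  137.3] f [ 1.2 -0.9  0.1] tq [ 0.004 -0.042  0.015] grip 40.3 j [-0.56  0.22  1.88 -0.    1.03  1.25]
nk 2070 [ 419.4 -124.2] [12.8 50.4] 76.0
board plane [-2.50000e-03  7.00000e-04  3.83586e+01]
-60 616 34.29 209 30.8 | -50 720 34.38 269 30.83 | -40 744 34.33 285 30.78 | -30 772 34.32 280 30.8 | -20 800 34.41 302 30.77 | -10 834 34.31 317 30.78 | 0 865 34.3 321 30.78 | 10 902 34.34 337 30.8 | 20 938 34.34 333 30.76 | 30 977 34.35 358 30.82 | 40 840 34.3 303 30.76 | 
rib over board at centre 34.33 slope rel board -0.0001
```

>>> carry_out(
  plan=[
    [40,[0,-1,23],[0,0,0]],
    [40,[0,0,20],[0,0,0]],
    [40,[0,0,0],[0,0,0]],
    [8,[0,0,0],[0,0,0]],
    [8,[0,0,0],[0,0,0]],
    [8,[0,0,0],[0,0,0]],
    [8,[0,0,0],[0,0,0]],
  ],
)

```text
time_s: 28.52
eef_pos: [418.9, -125.1, 94.9]
ee_rot: [-0.0, 0.992, -0.123, 0.001]
force: [2.9, 4.4, 0.8]
grip_width: 0.137
```

```bash
python3 -c "
from h import *
st()"
```

```text
t 28.52 pos [ 418.9 -125.1   94.9] yaw -104.11 f [2.9 4.4 0.8] tq [ 0.619 -0.443 -0.114] grip 11.7 j6 1.26
```

>>> carry_out(
  plan=[
    [8,[0,0,0],[0,0,1]],
    [8,[0,0,0],[0,0,1]],
  ],
)

```text
time_s: 28.68
eef_pos: [418.8, -125.3, 94.9]
ee_rot: [0.0, 0.974, -0.228, 0.001]
force: [1.9, 2.2, -0.2]
grip_width: 0.136
```

```bash
python3 -c "
from h import *
st()"
```

```text
t 28.68 pos [ 418.8 -125.3   94.9] yaw -116.31 f [ 1.9  2.2 -0.2] tq [ 0.233 -0.268  0.211] grip 11.6 j6 1.47
```

>>> carry_out(
  plan=[
    [8,[0,0,0],[0,0,0.75]],
  ],
)

```text
time_s: 28.77
eef_pos: [418.8, -125.5, 94.9]
ee_rot: [0.0, 0.964, -0.266, 0.001]
force: [2.2, 1.2, -0.5]
grip_width: 0.137
```

```bash
python3 -c "
from h import *
st()"
```

```text
t 28.77 pos [ 418.8 -125.5   94.9] yaw -120.85 f [ 2.2  1.2 -0.5] tq [ 0.199 -0.165  0.175] grip 11.7 j6 1.55
```

>>> carry_out(
  plan=[
    [8,[0,0,0],[0,0,0.25]],
    [8,[0,0,0],[0,0,0]],
    [8,[0,0,0],[0,0,0]],
  ],
)

```text
time_s: 29.02
eef_pos: [418.7, -125.5, 94.8]
ee_rot: [0.0, 0.961, -0.276, 0.001]
force: [1.3, 3.0, 6.5]
grip_width: 0.139
```

```bash
python3 -c "
from h import *
st()"
```

```text
t 29.02 pos [ 418.7 -125.5   94.8] yaw -122.04 f [1.3 3.  6.5] tq [ 0.372 -0.177 -0.064] grip 11.8 j6 1.57
```

```bash
python3 -c "
from h import *
go((586.5,-132.5,139),-96)"
```

```text
turn [ 0.   -0.03 -4.34] shift after [167.6 -10.6 -44.2] t 29.02 pos [ 418.7 -125.5   94.8] f [1.3 3.  6.5] tq [ 0.372 -0.177 -0.064] grip 11.8 j [-0.56  0.29  1.92  0.    0.92  1.57]
```

>>> carry_out(
  plan=[
    [40,[0,0,0],[0,0,0]],
    [40,[0,0,0],[0,0,0]],
    [40,[0,0,0],[0,0,0]],
    [40,[0,0,-20],[0,0,0]],
    [40,[0,0,-25],[0,0,-1.08]],
    [40,[0,0,0],[0,0,-1.08]],
    [40,[0,0,0],[0,0,-1.09]],
    [40,[0,0,0],[0,0,-1.09]],
    [40,[0,0,0],[0,0,0]],
    [40,[0,0,0],[0,0,0]],
  ],
)

```text
time_s: 29.85
eef_pos: [417.7, -125.3, 138.6]
ee_rot: [-0.0, 0.999, -0.054, -0.0]
force: [0.9, 0.1, -0.9]
grip_width: 0.468
```

```bash
python3 -c "
from h import *
st()
c=cap('wrist','w16.png');tops(c);rib(c)
for n in('side','scene'):
    c=cap(n,n+'16.png');print(n);rib(c)
print('ref')
for n in('side0','scene0'):rib(load(n))
go((586.5,-132.5,94),-96)"
```

```text
t 29.85 pos [ 417.7 -125.3  138.6] yaw -96.23 f [ 0.9  0.1 -0.9] tq [-0.037 -0.049 -0.025] grip 40.0 j6 1.12
nk 2146 [ 419.2 -124.7] [13.4 50.2] 57.9
board plane [-2.10000e-03  8.00000e-04  3.83507e+01]
-60 643 33.68 237 30.25 | -50 706 33.78 277 30.3 | -40 737 33.94 285 30.38 | -30 755 33.86 297 30.35 | -20 786 33.89 313 30.35 | -10 815 33.98 308 30.4 | 0 856 34.02 329 30.49 | 10 890 34.02 327 30.43 | 20 933 34.13 350 30.55 | 30 968 34.13 364 30.56 | 40 683 34.08 254 30.58 | 
rib over board at centre 34.0 slope rel board 0.004
side
board plane [-6.50000e-03 -4.50000e-03  4.01729e+01]
-60 54 33.07 15 29.45 | -40 47 33.98 10 30.09 | -30 45 33.25 10 29.8 | -20 42 33.16 12 29.95 | -10 46 33.26 12 30.3 | 0 47 34.38 7 30.1 | 10 42 33.93 7 30.71 | 20 46 33.79 12 29.97 | 30 44 32.82 8 30.54 | 40 43 34.18 10 30.47 | 50 42 33.6 10 30.36 | 
rib over board at centre 33.59 slope rel board 0.0038
scene
board plane [-2.10000e-03  1.40000e-03  3.78916e+01]Traceback (most recent call last):
  File "<string>", line 6, in <module>
    c=cap(n,n+'16.png');print(n);rib(c)
                                 ~~~^^^
  File "h.py", line 66, in rib
    p=np.polyfit(xs,zs,1);print('\nrib over board at centre',p[1].round(2),'slope rel board',p[0].round(4))
    raise TypeError("expected non-empty vector for x")
TypeError: expected non-empty vector for x
```

```bash
python3 -c "
from h import *
go((498,-185,230),-2.6)"
```

```text
turn [ -0.    0.  -15.6] shift after [-56.   82.9 -91.4] t 30.0 pos [ 417.7 -125.3  138.6] f [ 0.5  0.5 -0.3] tq [-0.009 -0.031 -0.092] grip 40.0 j [-0.56  0.22  1.88 -0.    1.04  1.12]
```

>>> carry_out(
  plan=[
    [40,[0,0,-30],[0,0,-1.12]],
    [40,[0,0,-30],[0,0,-1.12]],
    [40,[0,0,-31],[0,0,-1.12]],
    [40,[0,0,0],[0,0,-1.12]],
    [40,[0,0,0],[0,0,-1.12]],
    [40,[0,0,0],[0,0,-1.12]],
    [40,[0,0,0],[0,0,-1.12]],
    [40,[0,0,0],[0,0,-1.12]],
    [40,[0,0,0],[0,0,-1.12]],
    [40,[0,0,0],[0,0,-1.12]],
    [40,[0,0,0],[0,0,-1.12]],
    [40,[0,0,0],[0,0,-1.12]],
    [40,[0,0,0],[0,0,-1.12]],
    [40,[0,0,0],[0,0,-1.04]],
    [40,[-19,28,0],[0,0,0]],
    [40,[-19,28,0],[0,0,0]],
    [40,[-18,27,0],[0,0,0]],
    [40,[0,0,0],[0,0,0]],
    [40,[0,0,0],[0,0,0]],
    [40,[0,0,0],[0,0,0]],
  ],
)

```text
time_s: 31.67
eef_pos: [497.8, -184.4, 229.4]
ee_rot: [-0.001, 0.722, 0.692, -0.0]
force: [-0.2, 0.7, 0.5]
grip_width: 0.469
```

```bash
python3 -c "
from h import *
st()
c=cap('wrist','w17.png');rib(c)
P=cloud(c);z=P[...,2];d=P[...,:2]-O;cx=d@[np.cos(YAW),np.sin(YAW)];cy=d@[-np.sin(YAW),np.cos(YAW)];ok=c['range_z']>0
for nm,m in(('ledge-',(cx>-150)&(cx<-70)&(cy>50)&(cy<200)&(abs(z)<6)),('ledge+',(cx>70)&(cx<150)&(cy>50)&(cy<200)&(abs(z)<6)),('barend-',(cx<-72)&(cx>-98)&(abs(cy)<14)&(z>60)&(z<76)),('barend+',(cx>72)&(cx<98)&(abs(cy)<14)&(z>60)&(z<76)),('board',(abs(cx)<40)&(cy>22)&(cy<120)&(abs(z-38)<5))):
    q=z[ok&m];print(nm,len(q),np.percentile(q,[10,50,90]).round(2) if len(q) else '')
h=z[ok&(cx<-90)&(cx>-99)&(abs(cy)<14)&(z>58)&(z<80)];print(np.median(h),len(h));h=z[ok&(cx>90)&(cx<99)&(abs(cy)<14)&(z>58)&(z<80)];print(np.median(h),len(h))
tops(c)
"
```

```text
t 31.67 pos [ 497.8 -184.4  229.4] yaw -2.5 f [-0.2  0.7  0.5] tq [-0.039 -0.007  0.028] grip 40.0 j6 -0.53
board plane [-2.30000e-03  6.00000e-04  3.83743e+01]
-60 383 33.76 116 30.22 | -50 403 33.87 132 30.27 | -40 394 33.84 137 30.29 | -30 397 34.07 136 30.49 | -20 389 33.97 142 30.54 | -10 385 34.02 136 30.4 | 0 395 34.09 128 30.45 | 10 394 34.16 145 30.61 | 20 383 34.02 141 30.59 | 30 390 34.07 137 30.49 | 40 373 34.14 133 30.65 | 50 370 34.19 142 30.64 | 60 374 34.34 125 30.68 | 
rib over board at centre 34.04 slope rel board 0.0036
ledge- 5717 [-0.26  0.78  1.81]
ledge+ 5729 [-0.02  1.    2.05]
barend- 85 [67.76 68.78 69.63]
barend+ 135 [67.97 68.89 69.91]
board 8828 [37.41 38.4  39.4 ]
69.21721395556932 5
nan 0
nk 1141 [ 419.  -124.9] [13.4 50.7] 57.5
fk 1119 [ 587.3 -131.6] [13.  50.9] 83.7
  return _methods._mean(a, axis=axis, dtype=dtype,
  ret = ret.dtype.type(ret / rcount)
```

View pics/w17.png

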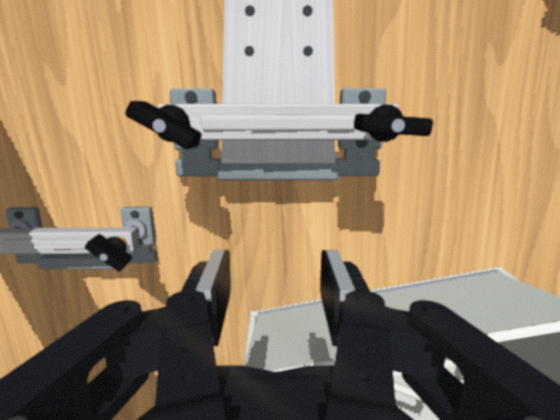

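```bash
python3 -c "
from h import *
go((586.3,-132.3,139),-96.2)"
```

```text
turn [-0.    0.   15.62] shift after [ 82.4 -61.2  90.8] t 31.72 pos [ 497.7 -184.2  229.8] f [-0.3 -0.1  0.4] tq [-0.054 -0.027  0.029] grip 39.9 j [-0.58  0.33  1.48  0.    1.33 -0.53]
```

>>> carry_out(
  plan=[
    [40,[0,0,0],[0,0,1.12]],
    [40,[0,0,0],[0,0,1.12]],
    [40,[0,0,0],[0,0,1.12]],
    [40,[0,0,0],[0,0,1.12]],
    [40,[0,0,0],[0,0,1.12]],
    [40,[0,0,0],[0,0,1.12]],
    [40,[0,0,0],[0,0,1.12]],
    [40,[0,0,0],[0,0,1.12]],
    [40,[0,0,0],[0,0,1.12]],
    [40,[0,0,0],[0,0,1.12]],
    [40,[0,0,0],[0,0,1.12]],
    [40,[0,0,0],[0,0,1.12]],
    [40,[0,0,0],[0,0,1.12]],
    [40,[0,0,0],[0,0,1.06]],
    [40,[27.5,-20.4,10],[0,0,0]],
    [40,[27.5,-20.4,20],[0,0,0]],
    [40,[27.4,-20.4,20],[0,0,0]],
    [40,[0,0,40],[0,0,0]],
    [40,[0,0,0],[0,0,0]],
    [40,[0,0,0],[0,0,0]],
  ],
)

```text
time_s: 33.38
eef_pos: [585.6, -132.2, 139.4]
ee_rot: [-0.001, 0.999, -0.054, -0.002]
force: [0.8, -1.5, 1.0]
grip_width: 0.472
```

```bash
python3 -c "
from h import *
st();go((586.5,-132.3,94),-96.2)"
```

```text
t 33.38 pos [ 585.6 -132.2  139.4] yaw -96.15 f [ 0.8 -1.5  1. ] tq [ 0.005 -0.055  0.01 ] grip 40.3 j6 1.26
turn [-0.01  0.03  0.01] shift after [ 1.   0.  45.4] t 33.38 pos [ 585.6 -132.2  139.4] f [ 0.8 -1.5  1. ] tq [ 0.005 -0.055  0.01 ] grip 40.3 j [-0.42  0.56  1.38 -0.    1.21  1.26]
```

>>> carry_out(
  plan=[
    [40,[0.8,0,23],[0,0,0]],
    [40,[0,0,22],[0,0,0]],
    [40,[0,0,0],[0,0,0]],
    [8,[0,0,0],[0,0,0]],
    [8,[0,0,0],[0,0,0]],
    [8,[0,0,0],[0,0,0]],
    [8,[0,0,0],[0,0,0]],
    [8,[0,0,0],[0,0,0.6]],
    [8,[0,0,0],[0,0,0.6]],
    [8,[0,0,0],[0,0,0.6]],
  ],
)

```text
time_s: 34.22
eef_pos: [588.5, -132.3, 97.9]
ee_rot: [-0.0, 0.989, -0.149, 0.002]
force: [-1.6, 5.7, 6.3]
grip_width: 0.137
```

```bash
python3 -c "
from h import *
st()"
```

```text
t 34.22 pos [ 588.5 -132.3   97.9] yaw -107.1 f [-1.6  5.7  6.3] tq [0.817 0.288 0.222] grip 11.7 j6 1.45
```

>>> carry_out(
  plan=[
    [8,[0,0,0],[0,0,0.5]],
  ],
)

```text
time_s: 34.3
eef_pos: [588.5, -132.3, 97.9]
ee_rot: [-0.0, 0.985, -0.175, 0.002]
force: [-2.1, 5.5, 7.2]
grip_width: 0.135
```

```bash
python3 -c "
from h import *
st()"
```

```text
t 34.3 pos [ 588.5 -132.3   97.9] yaw -110.11 f [-2.1  5.5  7.2] tq [0.806 0.327 0.244] grip 11.5 j6 1.51
```

>>> carry_out(
  plan=[
    [8,[0,0,0],[0,0,0]],
    [8,[0,0,0],[0,0,0]],
  ],
)

```text
time_s: 34.47
eef_pos: [588.5, -132.3, 98.0]
ee_rot: [-0.0, 0.985, -0.173, 0.002]
force: [-2.0, 5.6, 5.8]
grip_width: 0.139
```

```bash
python3 -c "
from h import *
st(); go((418,-125.2,139),-122.3)"
```

```text
t 34.47 pos [ 588.5 -132.3   98. ] yaw -109.98 f [-2.   5.6  5.8] tq [ 0.844  0.276 -0.062] grip 11.9 j6 1.5
turn [-0.01 -0.03  2.05] shift after [-147.9   85.1  -41. ] t 34.47 pos [ 588.5 -132.3   98. ] f [-2.   5.6  5.8] tq [ 0.844  0.276 -0.062] grip 11.9 j [-0.42  0.61  1.42  0.    1.12  1.5 ]
```

>>> carry_out(
  plan=[
    [40,[0,0,0],[0,0,0]],
    [40,[0,0,0],[0,0,0]],
    [40,[0,0,0],[0,0,0]],
    [40,[0,0,-20],[0,0,1.03]],
    [40,[0,0,-22],[0,0,1.02]],
    [40,[-29.6,17,0],[0,0,0]],
    [40,[-29.6,17,0],[0,0,0]],
    [40,[-29.6,17,0],[0,0,0]],
    [40,[-29.6,17,0],[0,0,0]],
    [40,[-29.6,17,0],[0,0,0]],
    [40,[0,0,0],[0,0,0]],
    [40,[0,0,0],[0,0,0]],
  ],
)

```text
time_s: 35.47
eef_pos: [416.5, -126.0, 137.5]
ee_rot: [0.0, 0.96, -0.279, 0.001]
force: [0.6, 0.7, 1.0]
grip_width: 0.466
```

```bash
python3 -c "
from h import *
st(); go((418,-125.2,94),-122.3)
c=cap('wrist','w18.png');tops(c);rib(c)"
```

```text
t 35.47 pos [ 416.5 -126.   137.5] yaw -122.35 f [0.6 0.7 1. ] tq [ 0.005  0.015 -0.018] grip 39.8 j6 1.57
turn [ 0.   -0.01 -0.01] shift after [ 0.9 -1.5 43.5] t 35.47 pos [ 416.5 -126.   137.5] f [0.6 0.7 1. ] tq [ 0.005  0.015 -0.018] grip 39.8 j [-0.56  0.22  1.88 -0.    1.03  1.57]
nk 2021 [ 419.8 -124.7] [13.  49.8] 57.1
board plane [-2.40000e-03  6.00000e-04  3.83921e+01]
-60 671 33.68 222 30.17 | -50 730 33.69 292 30.25 | -40 760 33.75 284 30.13 | -30 785 33.71 289 30.23 | -20 813 33.66 309 30.21 | -10 840 33.76 304 30.21 | 0 865 33.71 313 30.24 | 10 896 33.81 310 30.25 | 20 926 33.76 349 30.24 | 30 967 33.75 338 30.26 | 40 988 33.76 362 30.13 | 50 1014 33.68 380 30.19 | 60 455 33.81 179 30.28 | 
rib over board at centre 33.73 slope rel board 0.0006
```

>>> carry_out(
  plan=[
    [40,[0.9,-1.5,23],[0,0,0]],
    [40,[0,0,20.5],[0,0,0]],
    [40,[0,0,0],[0,0,0]],
    [8,[0,0,0],[0,0,0]],
    [8,[0,0,0],[0,0,0]],
    [8,[0,0,0],[0,0,0]],
    [8,[0,0,0],[0,0,0]],
    [8,[0,0,0],[0,0,0.6]],
    [8,[0,0,0],[0,0,0.6]],
    [8,[0,0,0],[0,0,0.6]],
  ],
)

```text
time_s: 36.35
eef_pos: [419.2, -126.0, 94.4]
ee_rot: [0.001, 0.93, -0.368, 0.001]
force: [-3.8, -5.9, 3.5]
grip_width: 0.14
```

```bash
python3 -c "
from h import *
st()"
```

```text
t 36.35 pos [ 419.2 -126.    94.4] yaw -133.19 f [-3.8 -5.9  3.5] tq [-0.89   0.613  0.246] grip 12.0 j6 1.77
```

>>> carry_out(
  plan=[
    [8,[0,0,0],[0,0,0.5]],
  ],
)

```text
time_s: 36.43
eef_pos: [419.1, -126.1, 94.4]
ee_rot: [0.001, 0.92, -0.392, 0.001]
force: [-4.8, -6.9, 4.8]
grip_width: 0.137
```

```bash
python3 -c "
from h import *
st()"
```

```text
t 36.43 pos [ 419.1 -126.1   94.4] yaw -136.19 f [-4.8 -6.9  4.8] tq [-0.919  0.6    0.221] grip 11.7 j6 1.82
```

>>> carry_out(
  plan=[
    [8,[0,0,0],[0,0,0]],
    [40,[0,0,0],[0,0,0]],
    [40,[0,0,0],[0,0,0]],
    [40,[0,0,0],[0,0,0]],
    [40,[0,0,-20],[0,0,0]],
    [40,[0,0,-30],[0,0,0]],
    [40,[0,0,-40],[0,0,0]],
  ],
)

```text
time_s: 37.02
eef_pos: [417.6, -124.1, 182.9]
ee_rot: [-0.001, 0.92, -0.391, -0.002]
force: [1.0, -0.2, 0.0]
grip_width: 0.473
```

```bash
python3 -c "
from h import *
st(); go((498,-185,230),-2.6);c=cap('wrist','w19.png');tops(c);rib(c)"
```

```text
t 37.02 pos [ 417.6 -124.1  182.9] yaw -136.06 f [ 1.  -0.2  0. ] tq [ 0.015 -0.076 -0.006] grip 40.4 j6 1.82
turn [ -0.05   0.03 -22.24] shift after [-57.2  83.  -47.1] t 37.02 pos [ 417.6 -124.1  182.9] f [ 1.  -0.2  0. ] tq [ 0.015 -0.076 -0.006] grip 40.4 j [-0.56  0.17  1.82  0.    1.16  1.82]
nk 1325 [ 419.3 -124.6] [12.8 50.3] 44.5
fk 1226 [ 574.8 -127.2] [12.  25.1] 70.0
board plane [-2.00000e-03  6.00000e-04  3.84361e+01]
-60 483 33.21 155 29.75 | -50 502 33.4 175 29.84 | -40 524 33.37 196 29.82 | -30 533 33.39 185 29.8 | -20 537 33.56 194 29.89 | -10 552 33.4 202 29.94 | 0 563 33.57 208 30.0 | 10 585 33.49 222 29.9 | 20 597 33.61 208 29.99 | 30 611 33.56 209 30.07 | 40 632 33.66 217 30.03 | 50 645 33.71 229 30.17 | 60 658 33.68 229 30.18 | 
rib over board at centre 33.51 slope rel board 0.0034
```

```bash
python3 -c "
from h import *
a=cap('scene','sc20.png');b=cap('side','s20.png')
cv2.imwrite('pics/f20.png',np.hstack([cv2.resize(a['color'][150:300,190:390],(400,300),interpolation=cv2.INTER_CUBIC),cv2.resize(b['color'][150:300,195:395],(400,300),interpolation=cv2.INTER_CUBIC)]))
for n,c,(r) in(('scene0',a,(440,230)),('side0',b,None)):
    o=load(n)
    for nm,cc in(('old',o),('new',c)):
        h=cv2.cvtColor(cc['color'],cv2.COLOR_BGR2HSV);m=((h[...,0]<8)|(h[...,0]>172))&(h[...,1]>180)
        ys,xs=np.nonzero(m);k=(xs>280)&(xs<440)&(ys>120)&(ys<320);print(n,nm,'jug px',xs[k].mean().round(1),ys[k].mean().round(1),k.sum())
"
```

```text
scene0 old jug px 386.3 275.5 2016
scene0 new jug px 386.1 275.6 2014
side0 old jug px 325.3 165.1 1542
side0 new jug px 325.3 165.1 1539
```

View pics/f20.png

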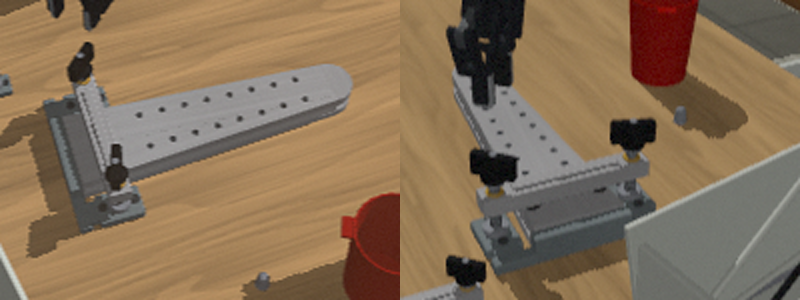

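View pics/w19.png

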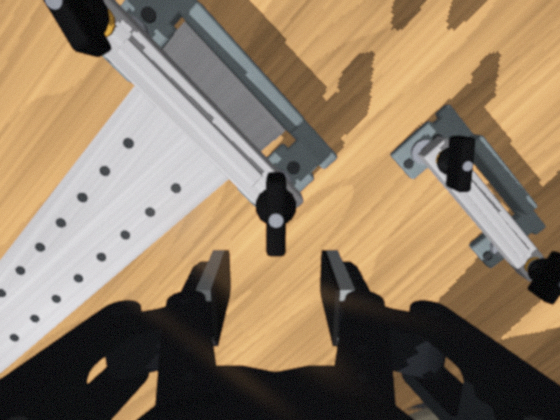

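```bash
python3 -c "
from h import *
for n in('w17','w19'):
    c=load(n);P=cloud(c);d=P[...,:2]-O;cx=d@[np.cos(YAW),np.sin(YAW)];cy=d@[-np.sin(YAW),np.cos(YAW)];z=P[...,2]
    m=(c['range_z']>0)&(abs(cx)<50)
    print(n,'points below 28 mm in strip',(m&(cy>-52)&(cy<-20)&(z<28)).sum(),[(y,round(np.median(z[m&(abs(cy-y)<1)]),1)) for y in range(-56,-24,2) if (m&(abs(cy-y)<1)).sum()>5])
c=load('w19');cv2.imwrite('pics/w19c.png',cv2.resize(c['color'][0:200,100:340],None,fx=3,fy=3,interpolation=cv2.INTER_CUBIC))
"
```

```text
w17 points below 28 mm in strip 0 [(-56, np.float64(287.3)), (-54, np.float64(287.3)), (-52, np.float64(287.5)), (-50, np.float64(287.6)), (-48, np.float64(279.9)), (-46, np.float64(301.1)), (-44, np.float64(307.2)), (-42, np.float64(287.5)), (-40, np.float64(276.7)), (-38, np.float64(310.6)), (-36, np.float64(323.4)), (-34, np.float64(325.1)), (-32, np.float64(38.3)), (-30, np.float64(38.4)), (-28, np.float64(38.2)), (-26, np.float64(38.4))]
w19 points below 28 mm in strip 2 [(-56, np.float64(32.1)), (-54, np.float64(34.3)), (-52, np.float64(34.8)), (-50, np.float64(34.9)), (-48, np.float64(34.9)), (-46, np.float64(34.8)), (-44, np.float64(34.9)), (-42, np.float64(34.8)), (-40, np.float64(34.5)), (-38, np.float64(34.0)), (-36, np.float64(38.2)), (-34, np.float64(38.3)), (-32, np.float64(38.4)), (-30, np.float64(38.5)), (-28, np.float64(38.4)), (-26, np.float64(38.4))]
```

View pics/w19c.png

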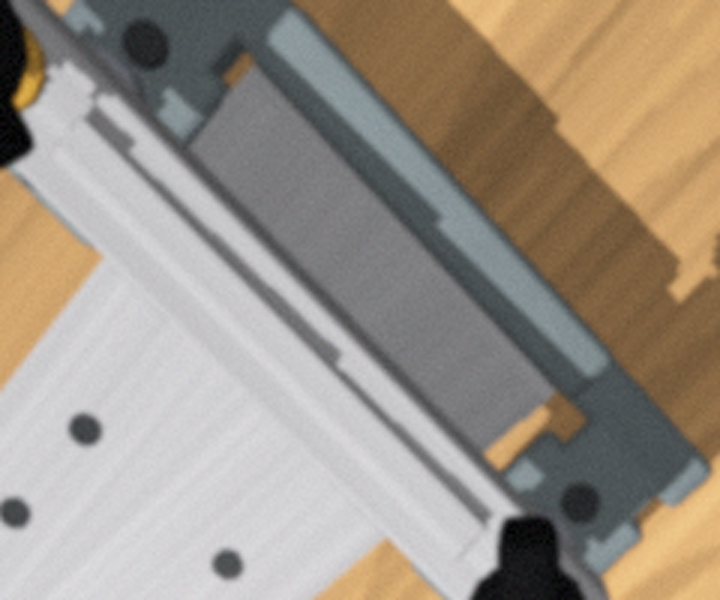

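The heel meets the stop with no gap along its whole width: depth goes straight from the stop's top (about 34 mm) to the board (about 38 mm). The gripper is clear of everything, so I'm handing the job in.

```bash
python3 -c "
from h import *
st();print(ctrl.finish_job())"
```

```text
t 37.17 pos [ 419.8 -125.4  185.5] yaw -136.05 f [-0.4 -0.7 -0.9] tq [-0.003  0.052  0.029] grip 40.0 j6 1.82
the job is handed in; nothing more can be done
None
```

The board is home against the stop and clamped, and I handed the job in at 37 s of the 72 s allowed. No verdict was reported.

**What I did:** I gripped the board near its nose and slid it in until the heel met the stop, pressing with about 29 N at the end. I then turned the knobs alternately, at most 36° per visit, about 158° each in all. By the knob angles, the bar was never more than about 0.005 rad out of square.

**Last checks:**
- **Heel against the stop:** depth and an enlarged picture show no gap along the whole width.
- **Feet squash:** the bar's top is about 30.0 mm above the board, against 32 mm when the feet just touch. That is about 2 mm of squash, or nominally 40 N per foot.
- **Level:** the bar was level with the ledge to about 0.0003 rad before the last pair of turns. Both knobs then got nearly equal turns (about 14°), and its slope relative to the board came out the same as before.
- **Things to leave alone:** the jug is at the same pixels as at the start. The thimble and the bin look unmoved in the pictures but were not measured.

**What disagreed:**
- **Turns versus drop:** once loaded, the bar sat about 0.5 mm higher than the knob turns alone predict. I took this as give in the screws and trusted the measured height.
- **Knob torque:** it read 0.22 to 0.25 Nm while turning, which suggests 25 to 35 N per screw, a little under 40 N. The reading is noisy.
- **Bar against board:** the bar's slope relative to the board top reads about 0.003 rad. If that is real, the two feet differ by about 0.3 mm of squash.

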